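# Hang the headset bracket on the slotted upright

## Task

Draw the steel headset bracket out from under the radio stand by its tall end and stand it upright on the open desk; let go and take it again by its arm. Hook both its claws into the top two slots of the slotted upright, press it down until it is fully home against its stiff catch, and let go. Leave everything else on the desk where it is.

Things in the scene. Friction and masses are not known exactly. Their poses are not given: they have to be found in the camera images.
- bracket: Loose L-shaped plain steel headset bracket, 0.25 kg, 20 mm wide, standing on its flat underside. Origin: underside, at the foot of its tall plate's back face, mid-width; +z up, +x out of the back face, as the claws point. Plate 14 mm thick (x -14 to 0), 110 mm high. At the start the arm is under the radio stand and the plate stands in front of the stand's edge, claws outward
- plate_top (a point): Middle of the top of the bracket's tall plate, 110 mm above its underside; axes as bracket
- bar_mid (a point): Middle of the top of the bracket's arm, 36 mm above its underside, 82 mm from the plate's back face; axes as bracket. The arm runs along -x from the plate to x = -165 mm, 20 mm wide, z 0 to 36 mm; a lip at its far end (x -165 to -153) reaches z = 57 mm
- bar_end (a point): Foot of the far end of the bracket's arm: underside, mid-width, 165 mm from the plate's back face; axes as bracket
- claw_top (a point): Underside of the upper claw's neck, at the plate's back face, 85 mm above the underside; axes as bracket. The lower claw is the same, 60 mm lower. Claws are 5 mm wide, mid-width: a neck 12 mm high leaves the plate and, from 5.5 to 12.5 mm behind it, ends in a tongue hanging 14 mm below the neck's underside
- upright: Fixed slotted upright of grey sheet 4 mm thick, 40 mm wide, 320 mm high above its origin, with a clamp foot behind it. Origin: middle of the front face at its foot, 0 to 30 mm below the desk top; +z up, +x into the upright (front to back). Three slots 10 mm wide (mid-width), 32 mm high, lower edges at z = 80, 140 and 200 mm. Bracket home: its origin at (0, 0, 115 mm) here, axes parallel
- slot_top (a point): Middle of the lower edge of the upright's top slot, on the front face; axes as upright. Claws enter along +x with the bracket about 17 mm above its home height (claw 26 mm high, slot 32), then it goes straight down until the necks sit on the slots' lower edges (claw_top meets slot_top)
- lock (a joint): Stiff sliding catch behind the top slot, pushed down by the upper claw's tongue: about 0 when up, grows downward in m, about 0.014 when the bracket is home (travel ends at 0.020). It takes about 6 N to move, more than the bracket's weight, and stays where it is pushed.
- stand: Fixed wooden stand (riser) carrying a radio: board 300 mm wide (x), 250 mm deep (y), top at 95 mm, underside at 80 mm, on side walls 15 mm thick. Origin: on the desk below the middle of the open front edge; +y points in under the board, -y out over the desk. The radio on it is set back 65 mm from the front edge and reaches 200 mm.
- mug: White mug, 80 mm across, 95 mm high; origin under its centre; loose bystander
- morse_key: Telegraph key, base 100 x 65 mm, 46 mm high; origin under its centre; loose bystander
- mouse: Grey computer mouse, 100 x 58 x 32 mm; origin under its centre; loose bystander
- headphones: Black headphones resting on both ear cups, about 160 x 180 mm, 80 mm high; origin on the desk midway between the cups; loose bystander
- microphone: Black hand microphone lying flat, 100 x 55 x 34 mm; origin under its centre; loose bystander
- screwdriver: Screwdriver lying flat, about 200 mm long; origin under its middle; loose bystander
There are look-alikes about, which are no part of the job. Several things have the shape of the bracket; the one meant has the colours described above.

How it is judged:
By the outcome, as a careful person would: the job done as asked, in the order asked, and still so for the second after the job is handed in, with the robot touching nothing.
It also fails if it takes over 54 s, if anything falls off the work surface, if the arm or the gripper's body presses on something with over 40 N, if the wrist force passes 120 N, or if a joint passes its speed limit or range.

## Robot

A 7-joint arm with a two-finger parallel gripper is mounted at the origin on the work surface. World frame = base frame: x ahead of the robot, y to its left, z up, the work surface at z = 0. Lengths are in m, angles in rad, forces in N, time in s.
With the tool pointing down it reaches from about 0.425 to 1.025 m from the base axis. Payload 3.6 kg.
Tool frame: the origin (TCP) lies at the very end of the fingers, on their centre line; the grasp point (between the pads) lies 19 mm behind it (ctrl.hold_point_z is the y of the grasp point in the tool frame, in m); y points along the fingers, x is the direction in which the jaws open and shut, and the axes are right-handed (so a half turn about y gives the same grasp; the last joint's range is limited). The gripper opens to 85 mm and grips with 20 to 120 N. Pads are 22 mm wide; open, the fingers measure 114 mm over their backs; the gripper's body (76 mm by 85 mm) begins 54 mm behind the grasp point. The pads swing forward as they close: fully open they stand 13 mm farther back than shut.
Start: joints at [-1.331, 0.591, 0.048, 1.609, -0.033, 0.943, -0.034], TCP at [0.238, 0.685, 0.211] pointing down, gripper open.
Joint ranges: [-2.69, 2.69], [-0.47, 2.24], [-1.27, 1.36], [0.19, 2.51], [-1.53, 4.68], [0.08, 2.07], [-3.09, 3.09]. Speed limits (rad/s): [2.57, 2.57, 3.14, 3.14, 3.14, 3.14, 3.14].

## Interface

Orientations are given as a 3x3 rotation matrix whose columns are the frame's x, y, z axes.
In Python, from plant import sensors, capture, camera_info, ctrl gives the robot as it stands.
- The arm moves only by the tool carry_out, never from a script. Its argument "commands" is a list that holds one entry, the list of rows, each a list of 7 numbers: the turn, a rotation vector about the tool's x, y, z in rad, then the shift along the tool's x, y, z in m, then the opening, from 0 (shut) to 1 (fully open). A call has 1 to 8 rows; each row is the pose to reach, as a shift and turn from the pose measured when the call began, along the tool's axes at that moment; what a row does not reach only later rows make up. A row lasts 1/8 s, in which the tool goes at most 62.5 mm and 10.7 degrees, less where a joint would pass 70% of its speed; a pose out of reach is approached as far as the arm can. A call with a gripper value outside its range is refused whole. The fingers move at their own pace and stop on an object; "newtons" is the grip in N (left out, the last holds). Time passes only in rows, so rows that repeat a pose let the fingers close. It gives the time, the measured TCP pose, the force and the opening at its end, in the units of the state.
- sensors.observe(): the state, without advancing time (a new reading comes with each control period).
- capture(name): name is "side" or "top"; returns the picture (384x512x3 uint8, red, green, blue); there is no depth.
- camera_info(name): a dict with "mtx" (3x3 intrinsics, pixels), "eye" and "rotation" of the camera in the world. Camera axes: x right, y down, z forward; pixel columns grow to the right and rows downward; lengths in m; the calibration is good to about 2 mm. A picture is of the moment at which its call begins. camera_info takes no time and is no camera call.
- ctrl.job_done(): hands the job in, once; it reports no verdict.
The state is a dict: "clock": time; "joint_pos": joint angles; "dq": joint speeds; "tau": joint torques, N m; "tool_pos": TCP position; "eef_rot": TCP orientation; "force": force on the tool from outside, world axes, zero at the start; "ft_torque": the same for the moment, N m; "width": finger opening in m.
Only numpy, scipy, OpenCV 4.12 (cv2) and the standard library are available. Lean on these libraries where they do the work, as an engineer would, in place of code of your own. Each camera call takes 0.05 s, during which the arm holds its last target.

## Working session

There is one attempt and no reset: what is moved stays moved. The work goes in short steps, Python scripts to look and compute and a tool call to move; the robot and the scene stay as the last step left them, time stands still between calls to the robot, and variables do not carry over. Pictures are saved under pics/ and viewed, and the job is handed in when it is done.

Besides the shell and the picture viewer there is one more tool, called after "Emit:" by a JSON object that holds its "method" and its "body", one argument or row to a line. carry_out: Moves the arm, as the interface text tells. Its arguments: {"type":"object","properties":{"commands":{"type":"array","items":{"type":"array","items":{"type":"array","items":{"type":"number"}}}},"newtons":{"type":"number"}},"required":["commands"]}

```bash
ls; mkdir -p pics; python3 - <<'E'
from plant import sensors, capture, camera_info, ctrl
import cv2,numpy as np
s=sensors.observe()
for k,v in s.items(): print(k,np.round(v,3).tolist())
print(ctrl.hold_point_z)
for n in("side","top"):
    im=capture(n); cv2.imwrite(f"pics/{n}0.png",im[...,::-1]); c=camera_info(n); print(n,{k:np.round(v,3).tolist() for k,v in c.items()})
E
```

```text
pics
clock 0.0
joint_pos [-1.331, 0.592, 0.048, 1.61, -0.033, 0.943, -0.034]
dq [-0.0, -0.001, 0.002, -0.001, -0.0, 0.001, -0.0]
tau [0.0, -54.868, 1.546, -19.813, 0.009, 0.009, 0.0]
tool_pos [0.237, 0.684, 0.21]
eef_rot [[0.328, -0.001, -0.945], [0.945, -0.002, 0.328], [-0.002, -1.0, -0.0]]
force [-0.576, 0.772, -0.165]
ft_torque [0.006, 0.009, 0.033]
width 0.086
-0.0187
side {'mtx': [[386.002, 0.0, 260.781], [0.0, 386.002, 189.848], [0.0, 0.0, 1.0]], 'eye': [0.188, -0.62, 0.981], 'rotation': [[0.926, -0.285, 0.248], [-0.378, -0.716, 0.587], [0.01, -0.638, -0.77]]}
top {'mtx': [[357.421, 0.0, 255.09], [0.0, 357.421, 200.968], [0.0, 0.0, 1.0]], 'eye': [0.396, 0.01, 1.173], 'rotation': [[-0.004, -0.998, 0.065], [-1.0, 0.003, -0.019], [0.018, -0.065, -0.998]]}
```

View pics/side0.png

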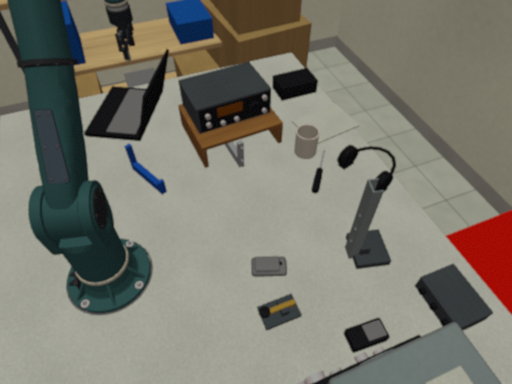

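View pics/top0.png

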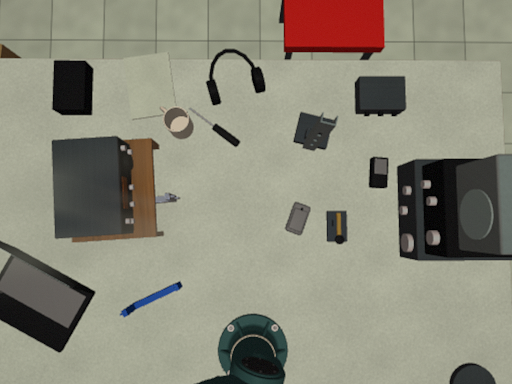

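```bash
cat > h.py <<'E'
import numpy as np,cv2
from plant import sensors, capture, camera_info, ctrl
C={n:camera_info(n) for n in("side","top")}
def proj(n,P):
    c=C[n];p=np.asarray(c['rotation']).T@(np.asarray(P,float)-c['eye']);q=np.asarray(c['mtx'])@p;return q[:2]/q[2]
def ray(n,uv):
    c=C[n];d=np.linalg.inv(c['mtx'])@[uv[0],uv[1],1];return np.asarray(c['eye']),np.asarray(c['rotation'])@d
def atz(n,uv,z):
    e,d=ray(n,uv);return e+d*(z-e[2])/d[2]
def tri(a,b):
    A=[];B=[]
    for n,uv in(("side",a),("top",b)):
        e,d=ray(n,uv);d=d/np.linalg.norm(d);M=np.eye(3)-np.outer(d,d);A.append(M);B.append(M@e)
    return np.linalg.lstsq(np.vstack(A),np.hstack(B),rcond=None)[0]
def crop(n,im,box,k,name):
    x0,y0,x1,y1=box;cv2.imwrite(f"pics/{name}.png",cv2.resize(im[y0:y1,x0:x1,::-1],None,fx=k,fy=k,interpolation=cv2.INTER_CUBIC))
E
python3 - <<'E'
from h import *
s=sensors.observe()
for n in C: print(n,proj(n,s['tool_pos']),proj(n,[0,0,0]),proj(n,[.5,0,0]),proj(n,[.4,.4,0]))
a=cv2.imread('pics/side0.png')[...,::-1];b=cv2.imread('pics/top0.png')[...,::-1]
crop('side',a,(170,50,300,180),6,'c1');crop('top',b,(90,120,220,250),6,'c2');crop('side',a,(330,140,410,280),5,'c3');crop('top',b,(270,90,360,160),8,'c4')
E
```

```text
side [132.98535341  61.46439244] [110.46440122 274.21031697] [275.29680522 219.56153708] [206.31695658 144.40130176]
top [ -8.14678558 285.73102206] [252.10149702 348.00362717] [251.55208942 192.42368675] [128.72811601 223.35424174]
```

View pics/c1.png

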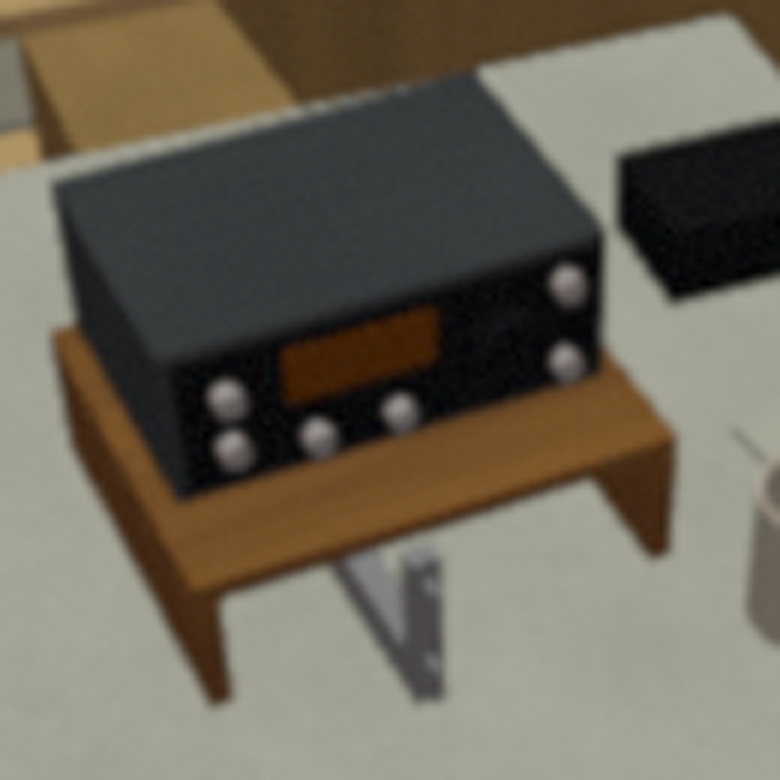

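View pics/c2.png

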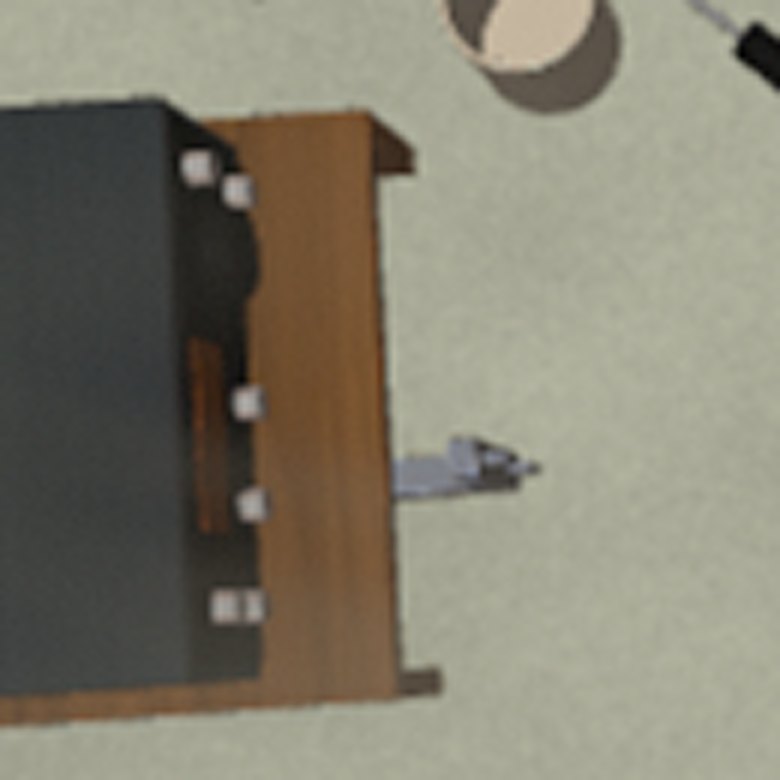

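View pics/c3.png

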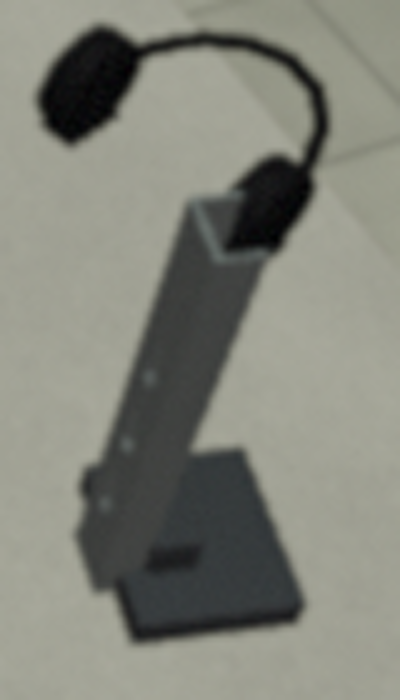

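View pics/c4.png

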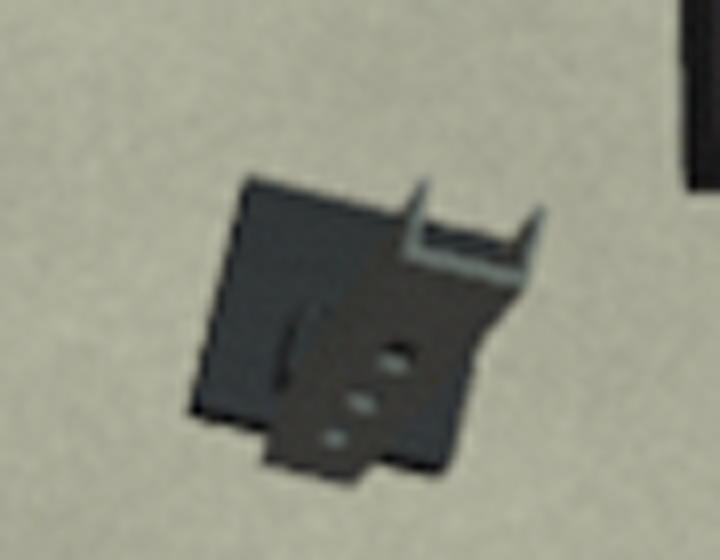

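```bash
python3 - <<'E'
from h import *
# upright top front corners: left(+y) and right
L=tri((330+190/5,140+199/5),(270+404/8,90+255/8));R=tri((330+219/5,140+262/5),(270+524/8,90+280/8))
print('UP',L,R,np.linalg.norm(L-R))
# slots in top/side: lower edges
for s,t in(((150,378),(395,362)),((127,444),(360,402)),((105,504),(332,437))):
    print('slot',tri((330+s[0]/5,140+s[1]/5),(270+t[0]/8,90+t[1]/8)))
# base corners
print('foot front', atz('top',(270+262/8,90+462/8),0),atz('top',(270+355/8,90+485/8),0),atz('side',(330+98/5,140+590/5),0))
# bracket
print('btop',atz('top',(90+465/6,120+458/6),.11),tri((170+422/6,50+553/6),(90+465/6,120+458/6)))
for uv in((415,700),(441,697)): print('foot side',atz('side',(170+uv[0]/6,50+uv[1]/6),0))
for uv in((520,487),(397,497)): print('foot top',atz('top',(90+uv[0]/6,120+uv[1]/6),0))
for uv in((450,437),(476,437),(452,472),(478,474)): print('ptop top',atz('top',(90+uv[0]/6,120+uv[1]/6),.11))
for uv in((395,460),(397,497)): print('arm top',atz('top',(90+uv[0]/6,120+uv[1]/6),.036))
for uv in((372,115),(400,697)): print('board top edge',atz('top',(90+uv[0]/6,120+uv[1]/6),.095))
for uv in((200,590),(672,437)): print('board side edge',atz('side',(170+uv[0]/6,50+uv[1]/6),.095))
E
```

```text
UP [ 0.64843221 -0.16905936  0.30468141] [ 0.64059796 -0.20630211  0.30420352] 0.03806082230147198
slot [ 0.64308759 -0.18861292  0.19037067]
slot [ 0.6437549  -0.1878597   0.12928924]
slot [ 0.64370062 -0.18778804  0.0699345 ]
foot front [ 0.64881113 -0.17093608  0.        ] [ 0.6391187  -0.20961119  0.        ] [ 0.64508972 -0.20364412  0.        ]
btop [0.47918761 0.2505361  0.11      ] [0.47936601 0.24890848 0.11621541]
foot side [0.47307439 0.25173949 0.        ]
foot side [0.48786692 0.24842389 0.        ]
foot top [0.47188396 0.24533901 0.        ]
foot top [0.46662086 0.31207185 0.        ]
ptop top [0.48963534 0.25805183 0.11      ]
ptop top [0.48960259 0.24523439 0.11      ]
ptop top [0.47226067 0.2568565  0.11      ]
ptop top [0.47123232 0.24404093 0.11      ]
arm top [0.48404926 0.30412582 0.036     ]
arm top [0.46444011 0.30280428 0.036     ]
board top edge [0.65479722 0.30287901 0.095     ]
board top edge [0.3610946  0.28476118 0.095     ]
board side edge [0.36496354 0.28704227 0.095     ]
board side edge [0.65569577 0.30806188 0.095     ]
```

The bracket meant is the plain steel-grey L at side (240,153) / top (168,198), standing in front of the stand's edge. The blue L at side (145,170) / top (150,298) is a look-alike with the wrong colour. The enlarged crops c1 and c2 confirm this: grey, claws outward, arm under the board.

```bash
cat >> h.py <<'E'
from scipy.spatial.transform import Rotation as Ro
def Rt(a): # tool down, tool x at world angle a
    x=np.array([np.cos(a),np.sin(a),0]);y=np.array([0,0,-1.]);return np.column_stack([x,y,np.cross(x,y)])
def go(p,a,s=None):
    s=s or sensors.observe();R=np.array(s['eef_rot']);
    r=Ro.from_matrix(R.T@Rt(a)).as_rotvec();d=R.T@(np.array(p)-s['tool_pos']);print(np.round(r,4).tolist(),np.round(d,4).tolist())
E
python3 - <<'E'
from h import *
go((.237,.684,.33),1.237)
go((.482,.250,.33),.08)
go((.482,.250,.18),.08)
print([atz('top',u,.01).round(3).tolist() for u in((190,108),(238,145),(298,218),(337,226),(378,172))])
E
```

```text
[0.0001, 0.0001, -0.0021] [-0.0006, -0.1204, 0.0002]
[0.0013, 1.1571, -0.0017] [-0.3304, -0.1196, -0.3735]
[0.0013, 1.1571, -0.0017] [-0.3301, 0.0304, -0.3735]
[[0.78, 0.203, 0.01], [0.656, 0.044, 0.01], [0.415, -0.151, 0.01], [0.389, -0.278, 0.01], [0.566, -0.417, 0.01]]
```

Emit:
{"method": "carry_out", "body": {
  "commands": [
    [[0, 0, 0, 0, -0.06, 0, 1], [0, 0, 0, 0, -0.12, 0, 1], [0, 0.16, 0, -0.04, -0.12, -0.045, 1], [0, 0.33, 0, -0.08, -0.12, -0.09, 1], [0, 0.5, 0, -0.12, -0.12, -0.135, 1], [0, 0.67, 0, -0.165, -0.12, -0.185, 1], [0, 0.84, 0, -0.21, -0.12, -0.235, 1], [0, 1.0, 0, -0.255, -0.12, -0.285, 1]]
  ],
  "newtons": 60
}}

```text
clock: 1.1
tool_pos: [0.4167, 0.3606, 0.33]
eef_rot: [[0.973, -0.001, -0.23], [0.23, -0.002, 0.973], [-0.001, -1.0, -0.002]]
force: [0.8, -0.0, -0.0]
width: 0.0854
```

```bash
python3 - <<'E'
from h import *
go((.482,.250,.18),.08)
E
```

```text
[0.0019, 0.1519, -0.0011] [0.0383, 0.1501, -0.1224]
```

Emit:
{"method": "carry_out", "body": {
  "commands": [
    [[0, 0.15, 0, 0.019, 0, -0.06, 1], [0, 0.152, 0, 0.038, 0, -0.122, 1], [0, 0.152, 0, 0.038, 0.05, -0.122, 1], [0, 0.152, 0, 0.038, 0.1, -0.122, 1], [0, 0.152, 0, 0.038, 0.14, -0.122, 1], [0, 0.152, 0, 0.038, 0.15, -0.122, 1], [0, 0.152, 0, 0.038, 0.15, -0.122, 1]]
  ]
}}

```text
clock: 1.98
tool_pos: [0.4817, 0.2503, 0.1802]
eef_rot: [[0.997, -0.001, -0.08], [0.08, -0.003, 0.997], [-0.001, -1.0, -0.002]]
force: [0.0, -0.3, -0.1]
width: 0.0856
```

```bash
python3 - <<'E'
from h import *
a=capture('side');b=capture('top')
cv2.imwrite('pics/s1.png',a[...,::-1]);crop('side',a,(170,50,300,180),6,'s1c');crop('top',b,(90,120,220,250),6,'t1c')
s=sensors.observe();print(s['tool_pos'],s['clock']);print(proj('side',s['tool_pos']),proj('top',s['tool_pos']))
E
```

```text
[0.48277407 0.2508835  0.18160439] 2.075
[240.2744535  126.08386882] [161.54030197 193.03054893]
```

View pics/s1c.png

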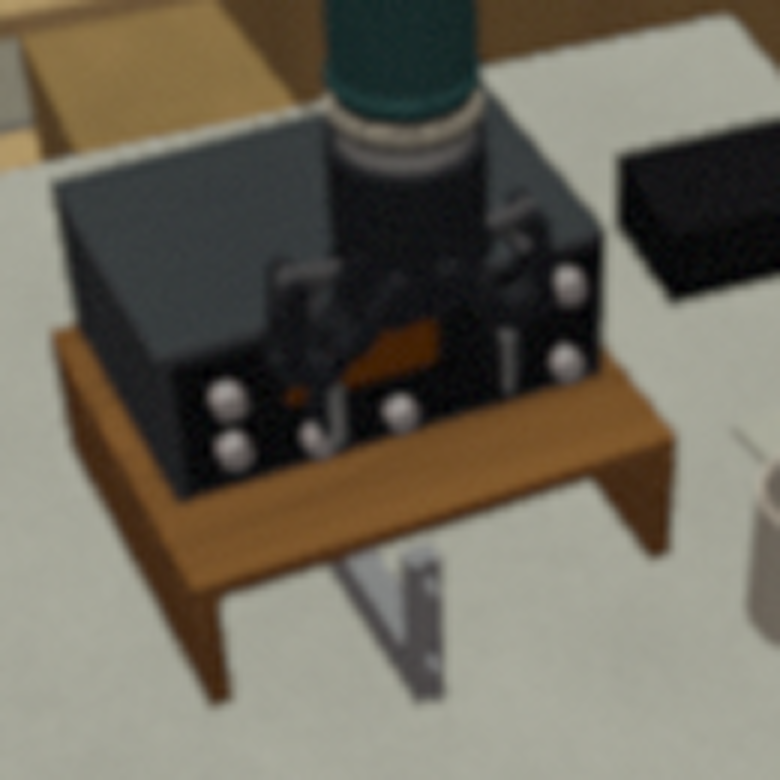

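View pics/t1c.png

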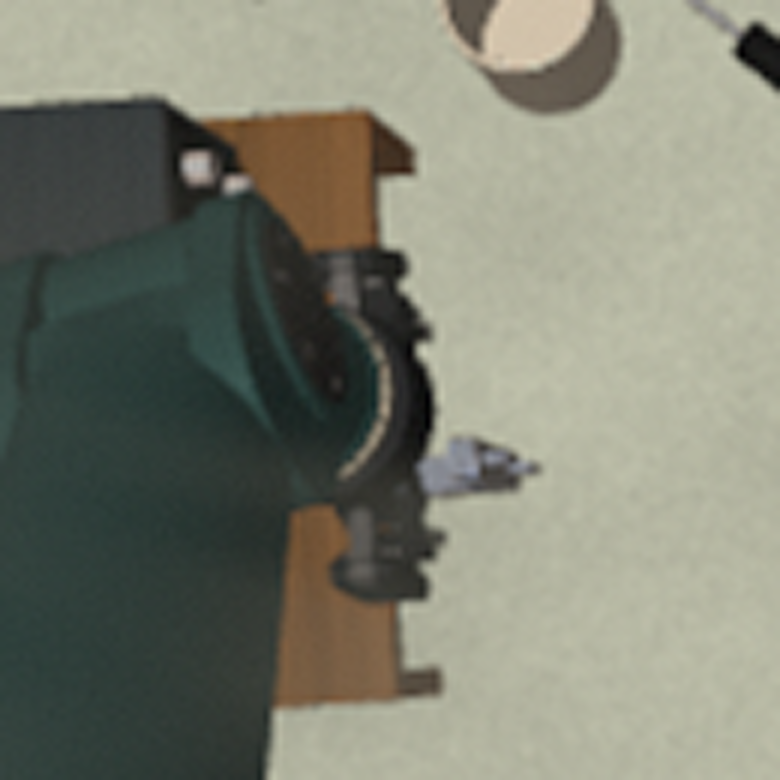

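The gripper is centred above the plate: fingers at side-crop (337,420) and (510,360), plate top at (422,553). Descending.

Emit:
{"method": "carry_out", "body": {
  "commands": [
    [[0, 0, 0, -0.001, 0.05, 0, 1], [0, 0, 0, -0.001, 0.1, 0, 1], [0, 0, 0, -0.001, 0.118, 0, 1], [0, 0, 0, -0.001, 0.118, 0, 1], [0, 0, 0, -0.001, 0.118, 0, 0], [0, 0, 0, -0.001, 0.118, 0, 0], [0, 0, 0, -0.001, 0.118, 0, 0], [0, 0, 0, -0.001, 0.118, 0, 0]]
  ],
  "newtons": 60
}}

```text
clock: 3.08
tool_pos: [0.4825, 0.251, 0.0645]
eef_rot: [[0.997, 0.003, -0.08], [0.08, 0.0, 0.997], [0.003, -1.0, -0.0]]
force: [-0.3, 0.0, 2.5]
width: 0.0187
```

Emit:
{"method": "carry_out", "body": {
  "commands": [
    [[0, 0, 0, 0, -0.001, -0.01, 0], [0, 0, 0, 0, -0.002, -0.035, 0], [0, 0, 0, 0, -0.002, -0.06, 0], [0, 0, 0, 0, -0.002, -0.09, 0], [0, 0, 0, 0, -0.002, -0.12, 0], [0, 0, 0, 0, -0.002, -0.15, 0], [0, 0, 0, 0, -0.002, -0.18, 0], [0, 0, 0, 0, -0.002, -0.19, 0]]
  ]
}}

```text
clock: 4.08
tool_pos: [0.4971, 0.0586, 0.0664]
eef_rot: [[0.997, 0.002, -0.076], [0.076, -0.001, 0.997], [0.002, -1.0, -0.001]]
force: [-0.2, 0.7, -2.1]
width: 0.019
```

```bash
python3 - <<'E'
from h import *
a=capture('side');b=capture('top')
crop('side',a,(130,60,330,210),4,'s2c');crop('top',b,(90,120,290,270),4,'t2c')
s=sensors.observe();print(s['tool_pos'],s['clock'],s['force'])
go((.585-.007*.977,.0015,.0645),1.35)
E
```

```text
[0.49739793 0.06015294 0.06641579] 4.175 [-0.38634825 -0.01854395 -2.45257553]
[0.0018, -1.2725, 0.0015] [0.076, 0.0021, -0.0647]
```

View pics/s2c.png

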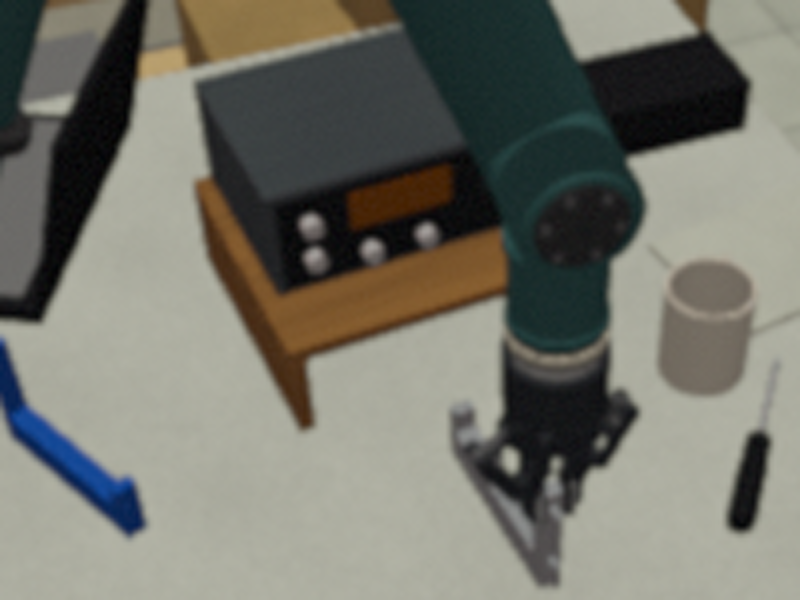

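View pics/t2c.png

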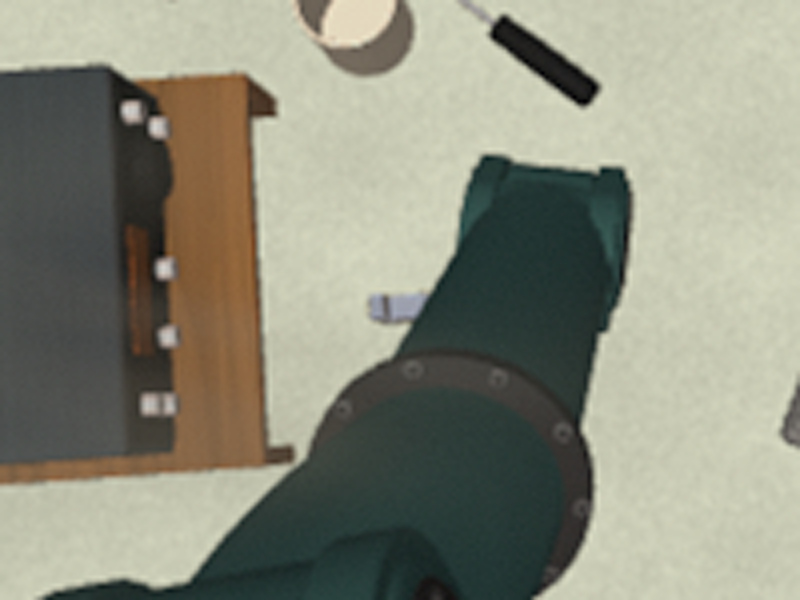

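Emit:
{"method": "carry_out", "body": {
  "commands": [
    [[0, -0.16, 0, 0.01, -0.015, -0.01, 0], [0, -0.32, 0, 0.02, -0.015, -0.02, 0], [0, -0.48, 0, 0.03, -0.015, -0.03, 0], [0, -0.64, 0, 0.04, -0.015, -0.04, 0], [0, -0.8, 0, 0.05, -0.015, -0.05, 0], [0, -0.96, 0, 0.06, -0.015, -0.06, 0], [0, -1.12, 0, 0.07, -0.015, -0.065, 0], [0, -1.27, 0, 0.076, -0.015, -0.065, 0]]
  ]
}}

```text
clock: 5.18
tool_pos: [0.5789, 0.0026, 0.0815]
eef_rot: [[0.215, 0.003, -0.977], [0.977, 0.0, 0.215], [0.001, -1.0, -0.003]]
force: [-1.3, 0.4, -2.3]
width: 0.0188
```

```bash
python3 - <<'E'
from h import *
s=sensors.observe();print(s['tool_pos'],s['clock'],s['force'],s['width'])
go((.578,.0015,.0645),1.35)
a=capture('side');b=capture('top')
crop('side',a,(200,130,330,240),6,'s3c');crop('top',b,(190,110,320,220),6,'t3c')
E
```

```text
[0.57888395 0.00261932 0.08150019] 5.175 [-1.29233298  0.39417988 -2.31263656] 0.018810181318257926
[0.0026, 0.0037, 0.0009] [-0.0013, 0.017, 0.0007]
```

View pics/s3c.png

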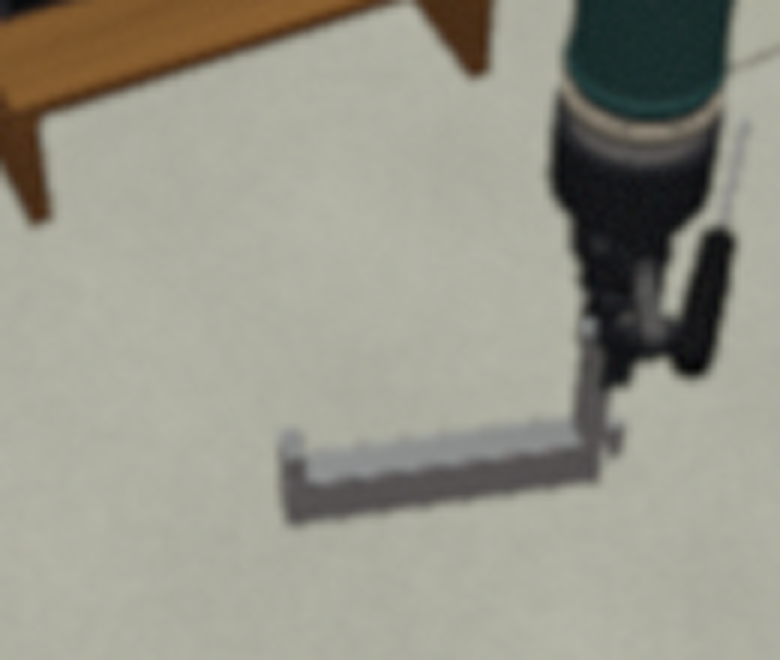

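Emit:
{"method": "carry_out", "body": {
  "commands": [
    [[0, 0, 0, 0, 0.008, 0, 0], [0, 0, 0, 0, 0.014, 0, 0], [0, 0, 0, 0, 0.0175, 0, 0], [0, 0, 0, 0, 0.0185, 0, 0], [0, 0, 0, 0, 0.0185, 0, 0]]
  ]
}}

```text
clock: 5.9
tool_pos: [0.5788, 0.0035, 0.0645]
eef_rot: [[0.22, 0.002, -0.975], [0.975, 0.001, 0.22], [0.001, -1.0, -0.002]]
force: [-2.8, 0.8, 10.6]
width: 0.0191
```

Emit:
{"method": "carry_out", "body": {
  "commands": [
    [[0, 0, 0, 0, -0.001, 0, 0], [0, 0, 0, 0, -0.001, 0, 0.6], [0, 0, 0, 0, -0.001, 0, 0.7], [0, 0, 0, 0, -0.001, 0, 0.7], [0, 0, 0, 0, -0.03, 0, 0.7], [0, 0, 0, 0, -0.08, 0, 0.7], [0, 0, 0, 0, -0.13, 0, 0.7], [0, 0, 0, 0, -0.15, 0, 0.7]]
  ]
}}

```text
clock: 6.9
tool_pos: [0.5802, 0.0034, 0.2177]
eef_rot: [[0.221, 0.008, -0.975], [0.975, 0.001, 0.221], [0.003, -1.0, -0.007]]
force: [0.4, -0.1, -0.2]
width: 0.0597
```

```bash
python3 - <<'E'
from h import *
s=sensors.observe();print(s['tool_pos'],s['clock'],s['force'],s['width'])
a=capture('side');b=capture('top')
crop('side',a,(200,110,330,220),6,'s4c');crop('top',b,(190,110,320,220),6,'t4c')
E
```

```text
[0.58017896 0.00341345 0.21772165] 6.9 [ 0.42453572 -0.13419385 -0.17100411] 0.05973040393301497
```

View pics/s4c.png

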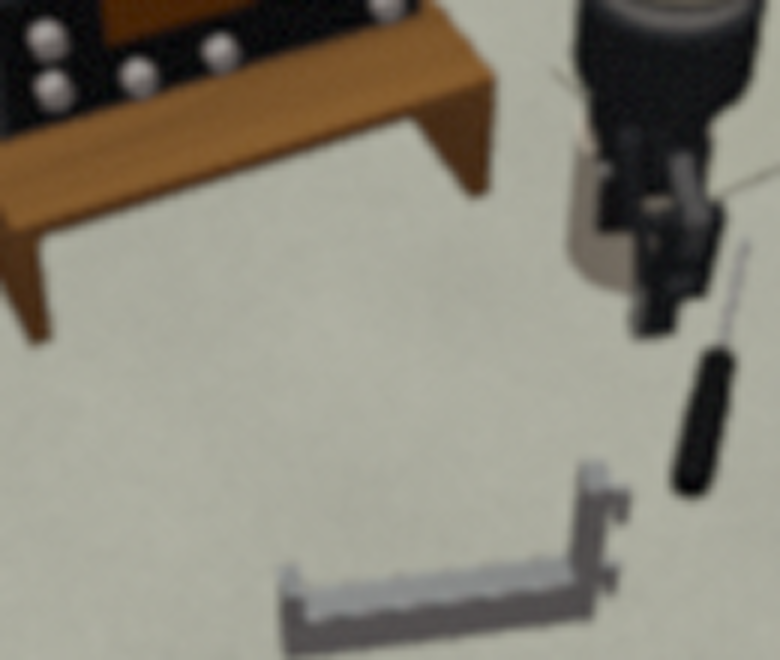

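View pics/t4c.png

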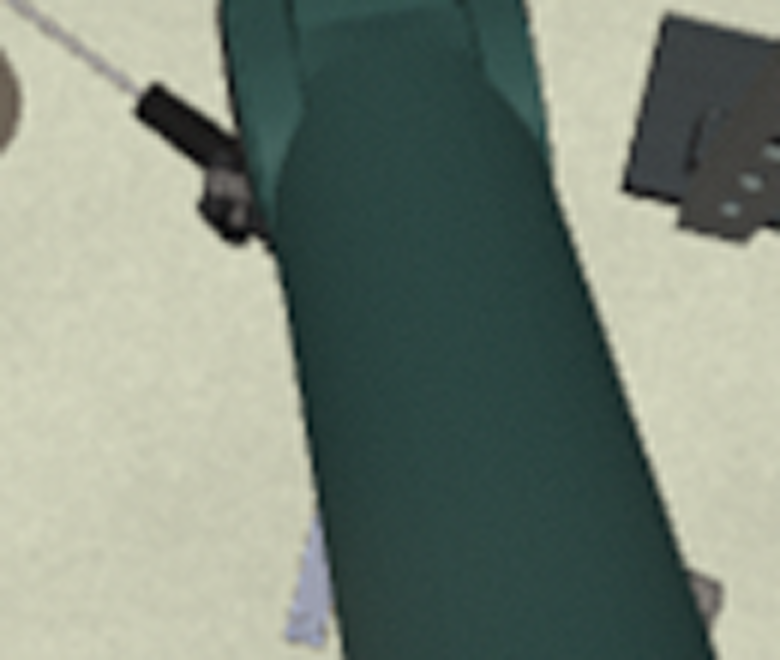

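```bash
python3 - <<'E'
from h import *
f=lambda u,z:atz('side',(200+u[0]/6,110+u[1]/6),z)
print('bottom -y far',f((288,655),0),'back',f((594,617),0))
print('plate top mid',f((593,466),.11)); print('lip top mid',f((290,575),.057))
print('arm top front -y',f((305,620),.036),'plate junction -y',f((580,588),.036), '+y', f((572,557),.036), 'lip jn +y',f((303,590),.036))
a=1.3486
bx=np.array([np.sin(a),-np.cos(a)]); print('bx',bx)
E
```

```text
bottom -y far [0.42193047 0.03278159 0.        ] back [ 0.57964084 -0.00398082  0.        ]
plate top mid [0.57521159 0.00983739 0.11      ]
lip top mid [0.42673493 0.04009784 0.057     ]
arm top front -y [0.4289902  0.02574558 0.036     ] plate junction -y [ 0.56658989 -0.00743371  0.036     ] +y [0.57139502 0.01215283 0.036     ] lip jn +y [0.43488269 0.04371464 0.036     ]
bx [ 0.97541579 -0.22037248]
```

```bash
python3 - <<'E'
from h import *
go((.5118,.0194,.2177),1.349)
go((.5118,.0194,.007),1.349)
E
```

```text
[0.0079, -0.0007, 0.0031] [0.0005, -0.001, 0.0704]
[0.0079, -0.0007, 0.0031] [-0.0002, 0.2097, 0.0721]
```

Emit:
{"method": "carry_out", "body": {
  "commands": [
    [[0.008, 0, 0.003, 0, 0, 0.03, 0.7], [0.008, 0, 0.003, 0, 0, 0.06, 0.7], [0.008, 0, 0.003, 0, 0, 0.071, 0.7], [0.008, 0, 0.003, 0, 0.03, 0.072, 0.7], [0.008, 0, 0.003, 0, 0.08, 0.072, 0.7], [0.008, 0, 0.003, 0, 0.11, 0.072, 0.7], [0.008, 0, 0.003, 0, 0.12, 0.072, 0.7], [0.008, 0, 0.003, 0, 0.12, 0.072, 0.7]]
  ],
  "newtons": 100
}}

```text
clock: 8.0
tool_pos: [0.5114, 0.0194, 0.0961]
eef_rot: [[0.221, -0.001, -0.975], [0.975, 0.0, 0.221], [-0.0, -1.0, 0.001]]
force: [-0.6, -0.2, 0.8]
width: 0.0596
```

```bash
python3 - <<'E'
from h import *
s=sensors.observe();print(s['tool_pos'],s['clock'],s['force'],s['width'])
go((.5118,.0194,.007),1.349)
a=capture('side');b=capture('top')
crop('side',a,(200,110,330,220),6,'s5c');crop('top',b,(190,110,320,220),6,'t5c')
E
```

```text
[0.51136676 0.01937126 0.09611881] 8.0 [-0.62843757 -0.23668131  0.78427501] 0.05957110402704918
[-0.001, -0.0008, -0.0002] [0.0001, 0.0891, -0.0005]
```

View pics/s5c.png

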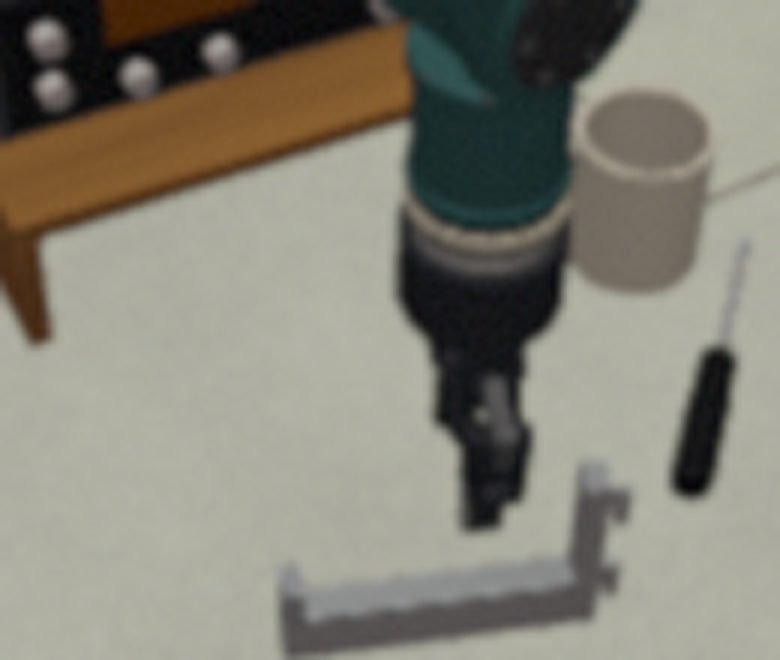

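View pics/t5c.png

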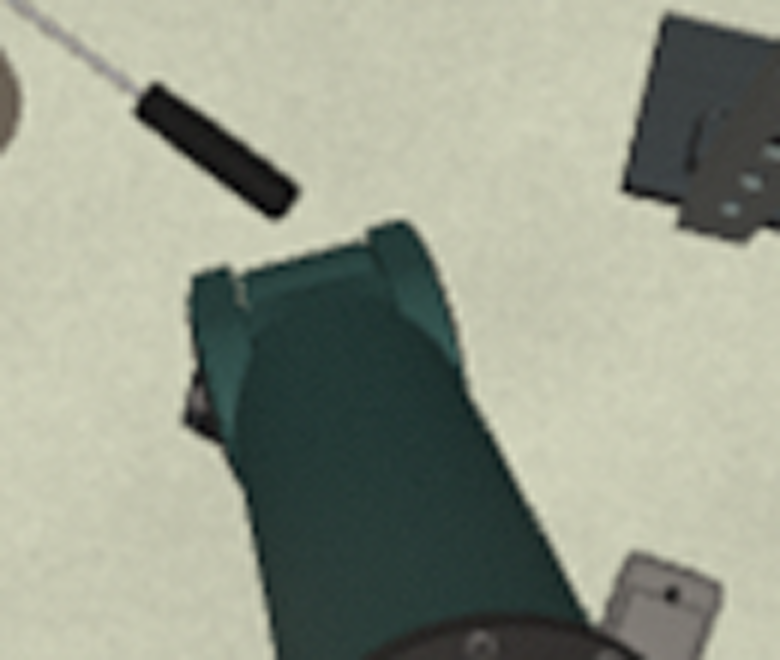

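Emit:
{"method": "carry_out", "body": {
  "commands": [
    [[0, 0, 0, 0, 0.04, 0, 0.7], [0, 0, 0, 0, 0.075, 0, 0.7], [0, 0, 0, 0, 0.088, 0, 0.7], [0, 0, 0, 0, 0.088, 0, 0.7], [0, 0, 0, 0, 0.088, 0, 0], [0, 0, 0, 0, 0.088, 0, 0], [0, 0, 0, 0, 0.088, 0, 0], [0, 0, 0, 0, 0.088, 0, 0]]
  ],
  "newtons": 110
}}

```text
clock: 9.1
tool_pos: [0.5132, 0.0193, 0.011]
eef_rot: [[0.221, 0.004, -0.975], [0.975, 0.0, 0.221], [0.001, -1.0, -0.004]]
force: [-1.5, -0.1, 9.4]
width: 0.0155
```

```bash
python3 - <<'E'
from h import *
s=sensors.observe();print(s['tool_pos'],s['clock'],s['force'],s['width'],s['ft_torque'])
a=capture('side')
crop('side',a,(200,110,330,220),6,'s6c')
E
```

```text
[0.51322265 0.01933197 0.0110066 ] 9.1 [-1.51012156 -0.13999314  9.40383027] 0.015482584129459043 [-0.07819755  0.26360158  0.04941776]
```

View pics/s6c.png

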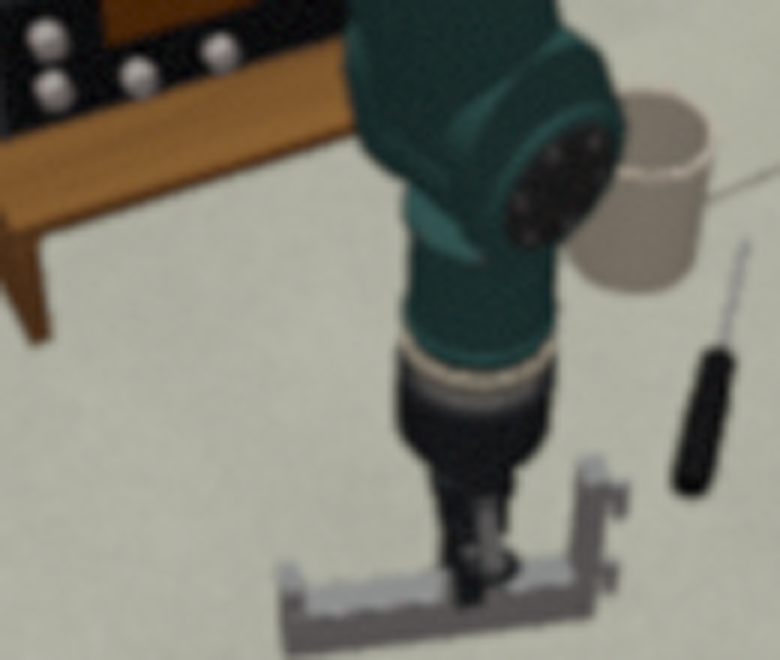

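```bash
python3 - <<'E'
from h import *
s=sensors.observe();p=np.array(s['tool_pos']);x=np.array(s['eef_rot'])[:,0];z=np.array(s['eef_rot'])[:,2]
for k in(.010,.02):
  for h in (0,.019,.03):
    for w in(-.011,.011):
      q=p-x*k+z*w+[0,0,h];print(k,h,w,(proj('side',q)-[200,110])*6)
E
```

```text
0.01 0 -0.011 [485.56295037 621.79276281]
0.01 0 0.011 [443.77743609 627.27523485]
0.01 0.019 -0.011 [487.44002556 599.85843959]
0.01 0.019 0.011 [445.1405909  605.36420257]
0.01 0.03 -0.011 [488.54812367 586.90990015]
0.01 0.03 0.011 [445.94533702 592.42890118]
0.02 0 -0.011 [489.3772592  637.34182751]
0.02 0 0.011 [447.37926146 642.88461162]
0.02 0.019 -0.011 [491.31174458 615.48401111]
0.02 0.019 0.011 [448.79455525 621.05111823]
0.02 0.03 -0.011 [492.45385189 602.57930155]
0.02 0.03 0.011 [449.63016868 608.1602538 ]
```

```bash
python3 - <<'E'
from h import *
a=capture('side')
crop('side',a,(242,170,310,222),11,'s7c')
E
```

```text
(no output)
```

View pics/s7c.png

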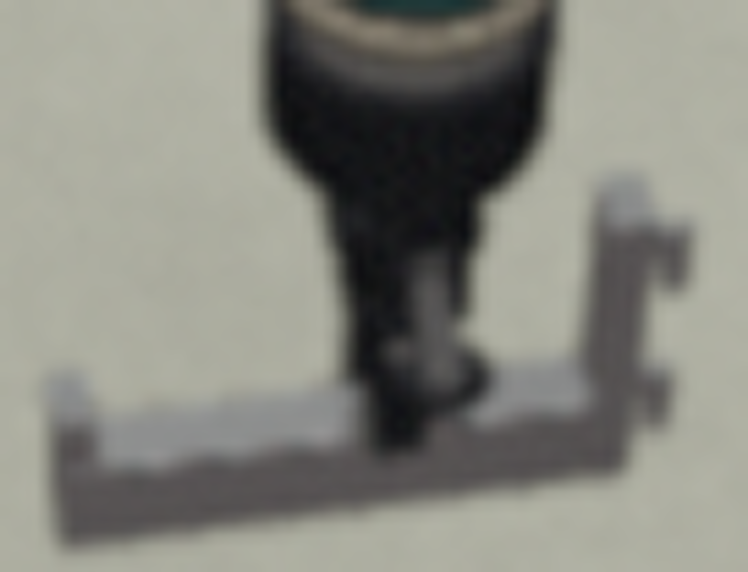

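```bash
python3 - <<'E'
from h import *
x=np.array([.22,.975,0])
for nm,p,org,ks in(('s3',(.579,.0026,.0815),(200,130),(.01,.015,.02)),('s5',(.5114,.0194,.0961),(200,110),(.03,.036,.042)),('s6',(.5132,.0193,.011),(200,110),(.01,.015,.02))):
  for k in ks:
    for h in(0,.01,.02): print(nm,k,h,((proj('side',np.array(p)-x*k+[0,0,h])-org)*6).round(0))
E
```

```text
s3 0.01 0 [606. 406.]
s3 0.01 0.01 [608. 394.]
s3 0.01 0.02 [610. 381.]
s3 0.015 0 [608. 414.]
s3 0.015 0.01 [610. 402.]
s3 0.015 0.02 [612. 389.]
s3 0.02 0 [610. 422.]
s3 0.02 0.01 [612. 409.]
s3 0.02 0.02 [614. 397.]
s5 0.03 0 [477. 555.]
s5 0.03 0.01 [478. 542.]
s5 0.03 0.02 [479. 529.]
s5 0.036 0 [479. 565.]
s5 0.036 0.01 [480. 552.]
s5 0.036 0.02 [481. 539.]
s5 0.042 0 [482. 574.]
s5 0.042 0.01 [483. 562.]
s5 0.042 0.02 [484. 549.]
s6 0.01 0 [465. 625.]
s6 0.01 0.01 [466. 613.]
s6 0.01 0.02 [466. 601.]
s6 0.015 0 [467. 632.]
s6 0.015 0.01 [467. 621.]
s6 0.015 0.02 [468. 609.]
s6 0.02 0 [468. 640.]
s6 0.02 0.01 [469. 629.]
s6 0.02 0.02 [470. 617.]
```

View pics/t3c.png

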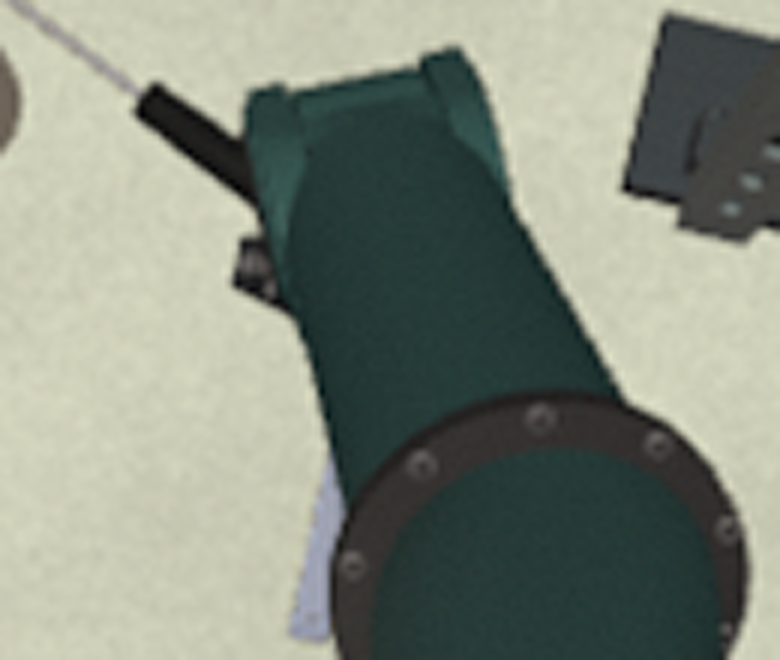

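Emit:
{"method": "carry_out", "body": {
  "commands": [
    [[0, 0, 0, 0, 0, 0, 0.6], [0, 0, 0, 0, 0, 0, 0.6], [0, 0, 0, 0, 0, 0, 0.6], [0, 0, 0, 0, 0.004, 0, 0.6], [0, 0, 0, 0, 0.006, 0, 0.6], [0, 0, 0, 0, 0.007, 0, 0.6]]
  ]
}}

```text
clock: 9.95
tool_pos: [0.513, 0.0193, 0.0036]
eef_rot: [[0.221, 0.003, -0.975], [0.975, 0.0, 0.221], [0.001, -1.0, -0.003]]
force: [0.3, 0.5, -0.5]
width: 0.0513
```

```bash
python3 - <<'E'
from h import *
s=sensors.observe();print(s['tool_pos'],s['clock'],s['force'],s['width'],s['ft_torque'])
a=capture('side')
crop('side',a,(242,170,310,222),11,'s8c')
E
```

```text
[0.51302097 0.0192922  0.00363219] 9.95 [ 0.2956144   0.47621576 -0.49016984] 0.05126862936165979 [-0.04551793  0.00450744  0.00660487]
```

View pics/s8c.png

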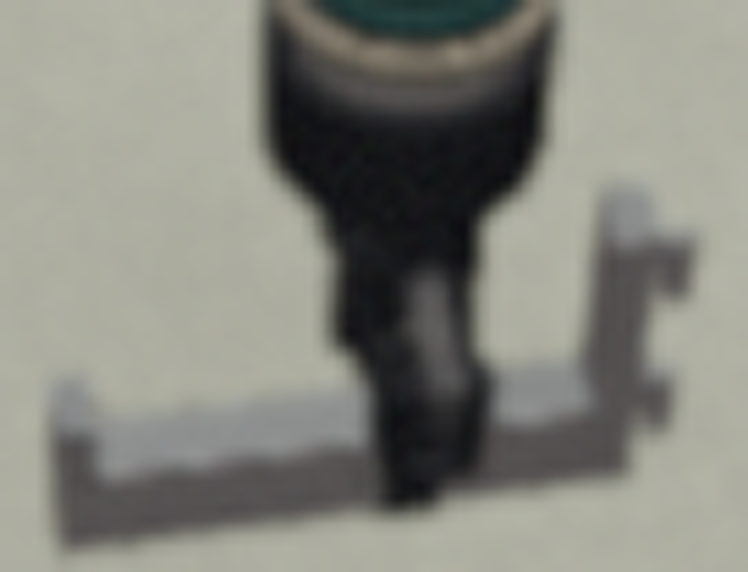

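```bash
python3 - <<'E'
from h import *
s=sensors.observe();p=np.array(s['tool_pos']);x=np.array(s['eef_rot'])[:,0]
for nm,uv,ks in(('now',(242+410/11,170+507/11),(.02,.026,.03,.035,.04)),('grip',(242+400/11,170+450/11),(.008,.01,.012,.016,.02,))):
  e,d=ray('side',uv)
  for k in ks:
    t=((p-x*k-e)@x)/(d@x); print(nm,k,(e+t*d).round(4))
E
```

```text
now 0.02 [ 0.5123 -0.0011  0.0134]
now 0.026 [ 0.5094 -0.0066  0.022 ]
now 0.03 [ 0.5075 -0.0102  0.0277]
now 0.035 [ 0.5051 -0.0148  0.0349]
now 0.04 [ 0.5027 -0.0194  0.0421]
grip 0.008 [0.514  0.0109 0.0244]
grip 0.01 [0.513  0.009  0.0272]
grip 0.012 [0.5121 0.0072 0.03  ]
grip 0.016 [0.5102 0.0035 0.0356]
grip 0.02 [ 5.083e-01 -2.000e-04  4.110e-02]
```

Emit:
{"method": "carry_out", "body": {
  "commands": [
    [[0, 0, 0, 0, 0.004, 0, 0.6], [0, 0, 0, 0, 0.006, 0, 0.6], [0, 0, 0, 0, 0.006, 0, 0.6]]
  ]
}}

```text
clock: 10.38
tool_pos: [0.5129, 0.0193, -0.0026]
eef_rot: [[0.221, 0.003, -0.975], [0.975, -0.0, 0.221], [0.001, -1.0, -0.003]]
force: [-1.0, 0.6, -0.6]
width: 0.0511
```

Emit:
{"method": "carry_out", "body": {
  "commands": [
    [[0, 0, 0, 0, 0.0, 0, 0], [0, 0, 0, 0, 0.0, 0, 0], [0, 0, 0, 0, 0.0, 0, 0], [0, 0, 0, 0, 0, 0, 0]]
  ],
  "newtons": 30
}}

```text
clock: 10.88
tool_pos: [0.5128, 0.019, -0.0025]
eef_rot: [[0.221, 0.003, -0.975], [0.975, -0.0, 0.221], [0.0, -1.0, -0.003]]
force: [-0.9, -1.1, 2.8]
width: 0.0188
```

```bash
python3 - <<'E'
from h import *
s=sensors.observe();print(s['tool_pos'],s['clock'],s['force'],s['width'],s['ft_torque'])
a=capture('side')
crop('side',a,(242,170,310,222),11,'s9c')
E
```

```text
[ 0.51281323  0.01897931 -0.00246486] 10.875 [-0.91903295 -1.13542944  2.76270517] 0.018789037880341704 [-0.18850252  0.09558777  0.12279871]
```

View pics/s9c.png

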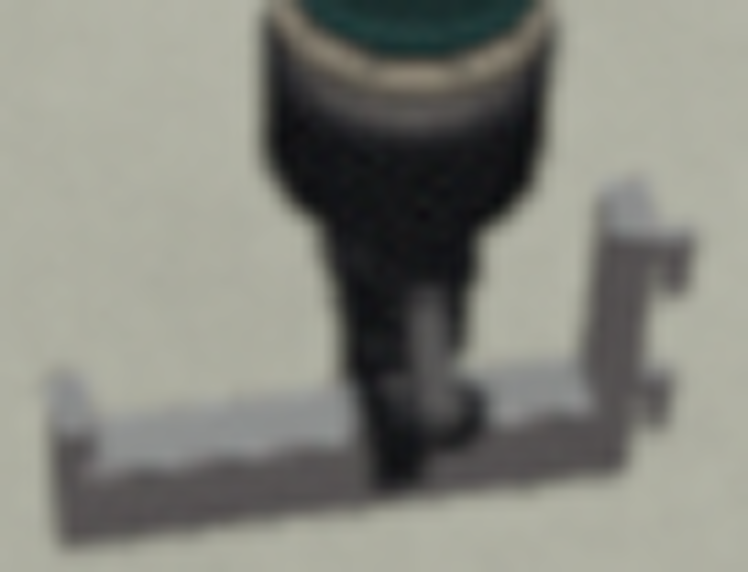

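Emit:
{"method": "carry_out", "body": {
  "commands": [
    [[0, 0, 0, 0, 0, 0, 0], [0, 0, 0, 0, 0, 0, 0], [0, 0, 0, 0, -0.015, 0, 0], [0, 0, 0, 0, -0.04, 0, 0], [0, 0, 0, 0, -0.08, 0, 0], [0, 0, 0, 0, -0.11, 0, 0], [0, 0, 0, 0, -0.117, 0, 0]]
  ],
  "newtons": 115
}}

```text
clock: 11.8
tool_pos: [0.5136, 0.0194, 0.1166]
eef_rot: [[0.221, 0.007, -0.975], [0.975, 0.0, 0.221], [0.002, -1.0, -0.007]]
force: [-0.1, 0.3, -2.4]
width: 0.0173
```

```bash
python3 - <<'E'
from h import *
s=sensors.observe();print(s['tool_pos'],s['clock'],s['force'],s['width'],s['ft_torque'])
go((.5265,-.1614,.114),1.346)
a=capture('side')
crop('side',a,(242,130,340,222),7,'s10c')
E
```

```text
[0.51363445 0.01940418 0.11657386] 11.8 [-0.07611496  0.34184001 -2.40100978] 0.017317502671137807 [-0.01008303 -0.05083139 -0.01656398]
[0.0065, 0.002, 0.0018] [-0.1735, 0.0026, -0.0525]
```

View pics/s10c.png

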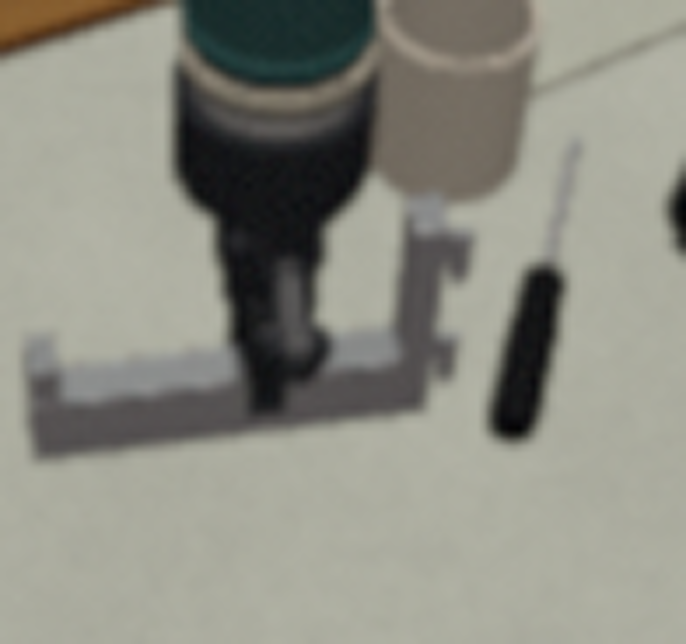

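Emit:
{"method": "carry_out", "body": {
  "commands": [
    [[0.006, 0, 0, -0.03, 0, -0.01, 0], [0.006, 0, 0, -0.07, 0, -0.02, 0], [0.006, 0, 0, -0.11, 0.002, -0.035, 0], [0.006, 0, 0, -0.15, 0.002, -0.05, 0], [0.006, 0, 0, -0.17, 0.002, -0.0525, 0], [0.006, 0, 0, -0.1735, 0.0025, -0.0525, 0], [0.006, 0, 0, -0.1735, 0.0025, -0.0525, 0]]
  ]
}}

```text
clock: 12.72
tool_pos: [0.5253, -0.1604, 0.1128]
eef_rot: [[0.22, -0.002, -0.975], [0.975, 0.003, 0.22], [0.002, -1.0, 0.003]]
force: [0.2, 1.1, -2.4]
width: 0.0172
```

```bash
python3 - <<'E'
from h import *
s=sensors.observe();print(s['tool_pos'],s['eef_rot'],s['clock'],s['force'],s['width'],s['ft_torque'])
a=capture('side');b=capture('top');np.save('a.npy',a);np.save('b.npy',b)
cv2.imwrite('pics/s11.png',a[...,::-1])
crop('side',a,(290,160,390,270),7,'s11c');crop('top',b,(270,90,360,180),8,'t11c')
E
```

```text
[ 0.52529094 -0.16035346  0.11277355] [[ 0.22024863 -0.00216533 -0.97544136]
 [ 0.97544145  0.00266662  0.22024274]
 [ 0.00212424 -0.9999941   0.00269947]] 12.725 [ 0.19260845  1.05434771 -2.39423957] 0.017181900557493225 [ 0.02354621 -0.01446702  0.06395707]
```

View pics/s11c.png

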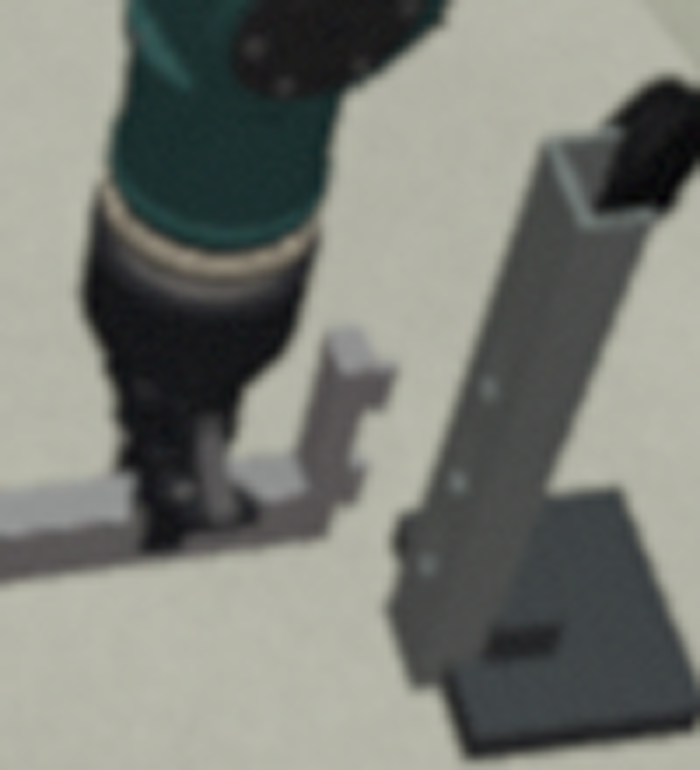

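View pics/t11c.png

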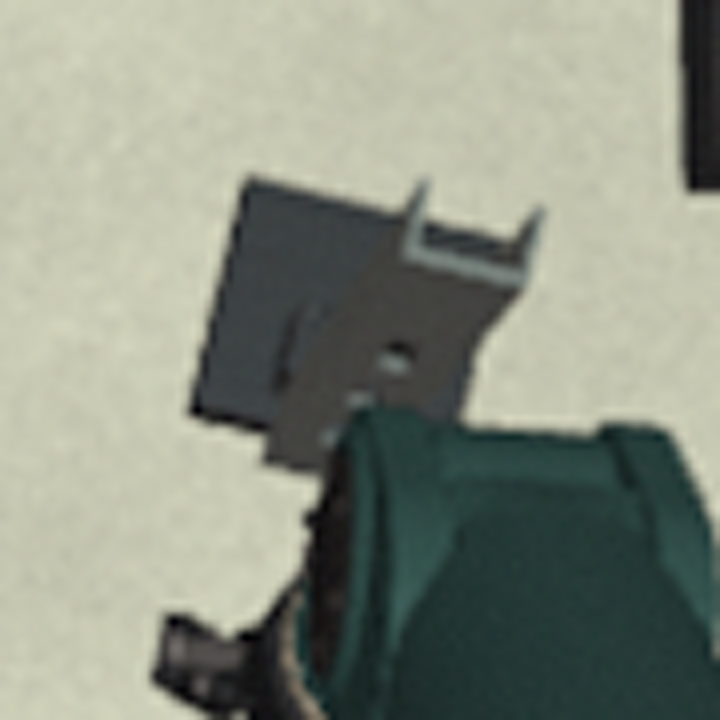

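```bash
cat >> h.py <<'E'
def T(o,yaw,P):
    c,s=np.cos(yaw),np.sin(yaw);return np.array(P,float)@np.array([[c,-s,0],[s,c,0],[0,0,1]]).T+np.array(o)
def brk(s,w=.0709,bz=.0025):
    R=np.array(s['eef_rot']);p=np.array(s['tool_pos']);bx=-R[:,2];o=p+bx*w;o[2]+=bz;return o,np.arctan2(bx[1],bx[0])
def box(x0,x1,y0,y1,z0,z1):
    v=[(x,y,z) for x in(x0,x1) for y in(y0,y1) for z in(z0,z1)]
    e=[(i,j) for i in range(8) for j in range(i+1,8) if bin(i^j).count('1')==1];return v,e
BR=[box(-.014,0,-.01,.01,0,.11),box(-.165,-.014,-.01,.01,0,.036),box(-.165,-.153,-.01,.01,.036,.057)]+[box(0,.0125,-.0025,.0025,z,z+.012) for z in(.025,.085)]+[box(.0055,.0125,-.0025,.0025,z-.014,z+.012) for z in(.025,.085)]
UP=[box(0,.004,-.02,.02,.02,.32)]+[box(0,.004,-.005,.005,z,z+.032) for z in(.08,.14,.2)]
def over(n,im,bx,k,name,items):
    x0,y0,x1,y1=bx;o=cv2.resize(im[y0:y1,x0:x1,::-1],None,fx=k,fy=k,interpolation=cv2.INTER_CUBIC)
    for M,org,yaw,col in items:
        for v,e in M:
            q=[proj(n,P) for P in T(org,yaw,v)]
            for i,j in e: cv2.line(o,*[tuple(int(t) for t in (np.array(q[m])+.5-[x0,y0])*k) for m in(i,j)],col,1,cv2.LINE_AA)
    cv2.imwrite(f"pics/{name}.png",o)
E
python3 - <<'E'
from h import *
a=np.load('a.npy');b=np.load('b.npy');s=sensors.observe()
o,y=brk(s);print(o,y)
it=[(BR,o,y,(0,0,255)),(UP,(.6445,-.188,-.0135),-.225,(0,255,0))]
over('side',a,(290,160,390,270),7,'o1',it);over('top',b,(290,100,350,160),10,'o2',it)
E
```

```text
[ 0.59515437 -0.17510665  0.11571456] -0.22032084181983208
```

View pics/o1.png

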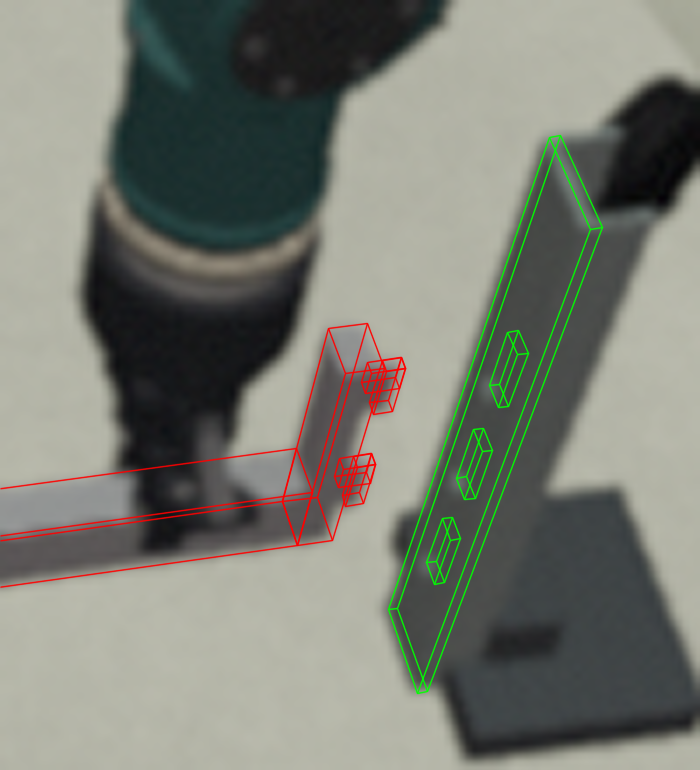

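View pics/o2.png

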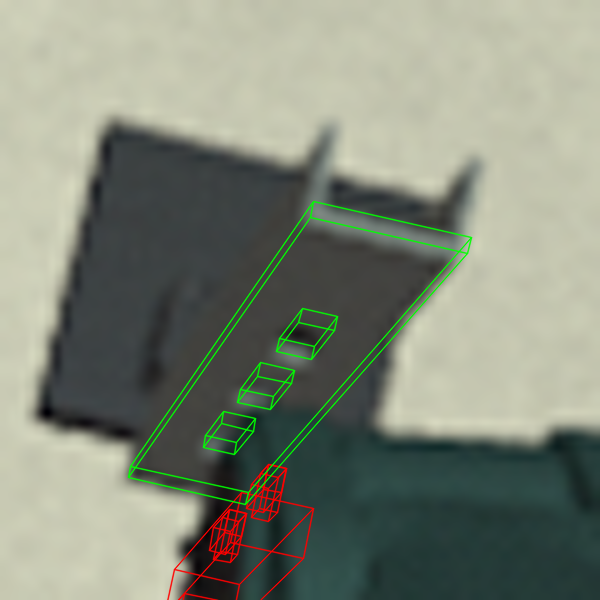

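```bash
cat > fit.py <<'E'
from h import *
from scipy.optimize import least_squares
def fs(u,k=7,o=(290,160)): return (np.array(u,float)+.5)/k-.5+o
def ft(u): return fs(u,8,(270,90))
S=[fs(u) for u in((547,138),(587,228),(490,387),(458,482),(429,563),(389,607),(413,687))]
Tt=[ft(u) for u in((403,258),(524,284),(395,362),(360,400),(332,437),(262,462),(355,485))]
def mod(p):
    x,y,z,w=p
    P=[(0,.02,.32),(0,-.02,.32),(.002,0,.2),(.002,0,.14),(.002,0,.08),(0,.02,-z),(0,-.02,-z)]
    return T((x,y,z),w,P)
def res(p,q=None):
    M=mod(p);r=[proj('side',m)-s for m,s in zip(M,S)]+[proj('top',m)-t for m,t in zip(M,Tt)];return np.ravel(r)
f=least_squares(res,(.6445,-.188,-.013,-.22),loss='soft_l1',f_scale=.5,x_scale=.01)
print(f.x.round(4));print(res(f.x).reshape(-1,2).round(2).tolist())
f2=least_squares(lambda p:res(p)[:14],f.x,x_scale=.01);print('side only',f2.x.round(4));f3=least_squares(lambda p:res(p)[14:],f.x,x_scale=.01);print('top only',f3.x.round(4))
E
python3 fit.py
```

```text
[ 0.6444 -0.1861 -0.0143 -0.2338]
[[-0.21, -0.51], [-0.16, -0.25], [0.71, 0.84], [0.58, 0.48], [0.42, 0.98], [-0.83, 0.98], [-0.24, 1.45], [-0.22, -0.5], [0.38, -0.06], [-0.62, -0.29], [-0.17, 0.0], [-0.18, -0.11], [-0.84, 0.38], [-0.77, 0.25]]
side only [ 0.6475 -0.1824 -0.0196 -0.2431]
top only [ 0.6459 -0.1884 -0.0229 -0.2264]
```

```bash
python3 - <<'E'
from h import *
go((.5577,-.1669,.1165),1.343)
E
```

```text
[-0.0015, 0.0075, 0.0023] [-0.0002, -0.0032, -0.0326]
```

Emit:
{"method": "carry_out", "body": {
  "commands": [
    [[-0.0015, 0.0075, 0.002, 0, -0.003, -0.015, 0], [-0.0015, 0.0075, 0.002, 0, -0.0035, -0.03, 0], [-0.0015, 0.0075, 0.002, 0, -0.0035, -0.0325, 0], [-0.0015, 0.0075, 0.002, 0, -0.0035, -0.0325, 0]]
  ]
}}

```text
clock: 13.32
tool_pos: [0.5579, -0.1667, 0.1166]
eef_rot: [[0.226, -0.0, -0.974], [0.974, 0.0, 0.226], [0.0, -1.0, 0.0]]
force: [0.1, -0.4, -2.5]
width: 0.017
```

```bash
python3 - <<'E'
from h import *
s=sensors.observe();print(s['tool_pos'],s['clock'],s['force'])
a=capture('side');b=capture('top');np.save('a.npy',a);np.save('b.npy',b)
o,y=brk(s,w=.069);print(o,y)
it=[(BR,o,y,(0,0,255)),(UP,(.6444,-.187,-.013),-.228,(0,255,0))]
over('side',a,(320,165,390,245),10,'o3',it);crop('side',a,(320,165,390,245),10,'s12c')
over('top',b,(290,100,350,160),10,'o4',it)
E
```

```text
[ 0.55787464 -0.16668361  0.116645  ] 13.325 [ 0.13882332 -0.43541321 -2.52528227]
[ 0.6250923  -0.18226519  0.11912032] -0.2277846921317234
```

View pics/o3.png

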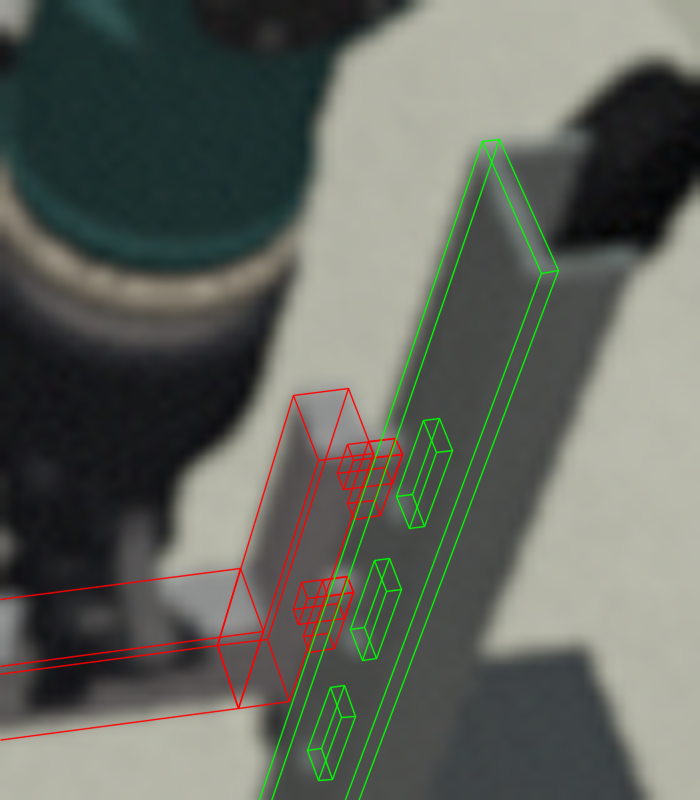

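View pics/s12c.png

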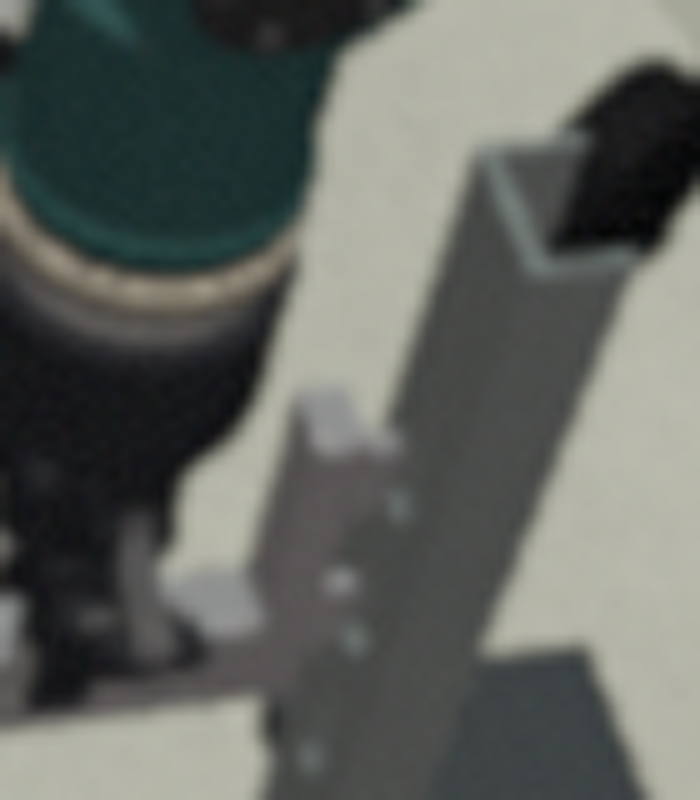

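View pics/o4.png

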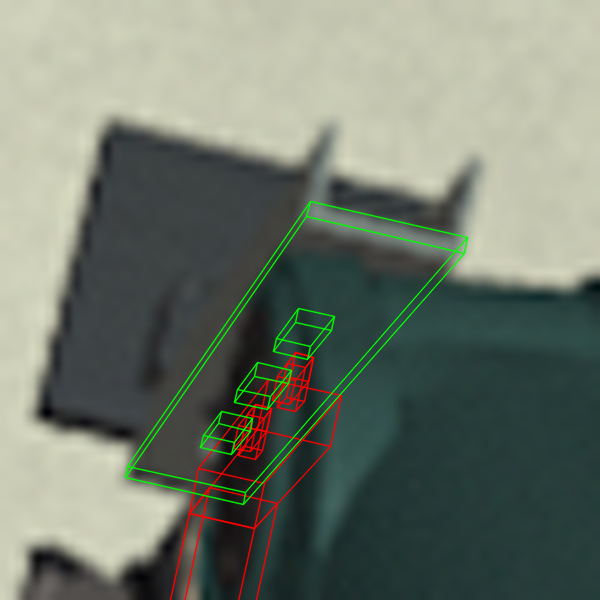

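Emit:
{"method": "carry_out", "body": {
  "commands": [
    [[0, 0, 0, 0, 0, -0.006, 0], [0, 0, 0, 0, 0, -0.011, 0], [0, 0, 0, 0, 0, -0.011, 0]]
  ]
}}

```text
clock: 13.8
tool_pos: [0.5682, -0.1693, 0.1165]
eef_rot: [[0.226, -0.001, -0.974], [0.974, 0.0, 0.226], [0.0, -1.0, 0.001]]
force: [0.5, -0.0, -3.1]
width: 0.0178
```

```bash
python3 - <<'E'
from h import *
s=sensors.observe();print(s['tool_pos'],s['clock'],s['force'],s['ft_torque'])
a=capture('side');crop('side',a,(320,165,390,245),10,'s13c')
E
```

```text
[ 0.56823644 -0.16934216  0.11645316] 13.8 [ 0.50510484 -0.01207064 -3.10988347] [ 0.03532059 -0.0093564   0.01727936]
```

View pics/s13c.png

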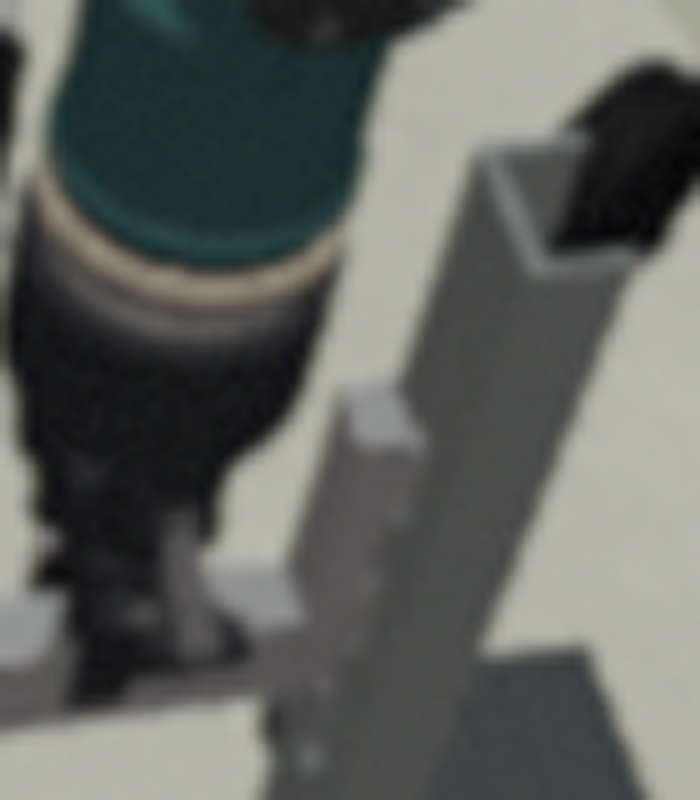

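Emit:
{"method": "carry_out", "body": {
  "commands": [
    [[0, 0, 0, 0, 0, -0.004, 0], [0, 0, 0, 0, 0, -0.007, 0], [0, 0, 0, 0, 0, -0.009, 0], [0, 0, 0, 0, 0, -0.009, 0]]
  ]
}}

```text
clock: 14.35
tool_pos: [0.5758, -0.1711, 0.1161]
eef_rot: [[0.226, -0.003, -0.974], [0.974, 0.001, 0.226], [0.0, -1.0, 0.003]]
force: [-2.9, 0.5, -2.3]
width: 0.0174
```

```bash
python3 - <<'E'
from h import *
s=sensors.observe();print(s['tool_pos'],s['clock'],s['force'],s['ft_torque'])
a=capture('side');crop('side',a,(320,165,390,245),10,'s14c')
E
```

```text
[ 0.5757687  -0.17106126  0.11612545] 14.35 [-2.91844963  0.4710053  -2.31539185] [ 0.10971235  0.3613066  -0.01229689]
```

View pics/s14c.png

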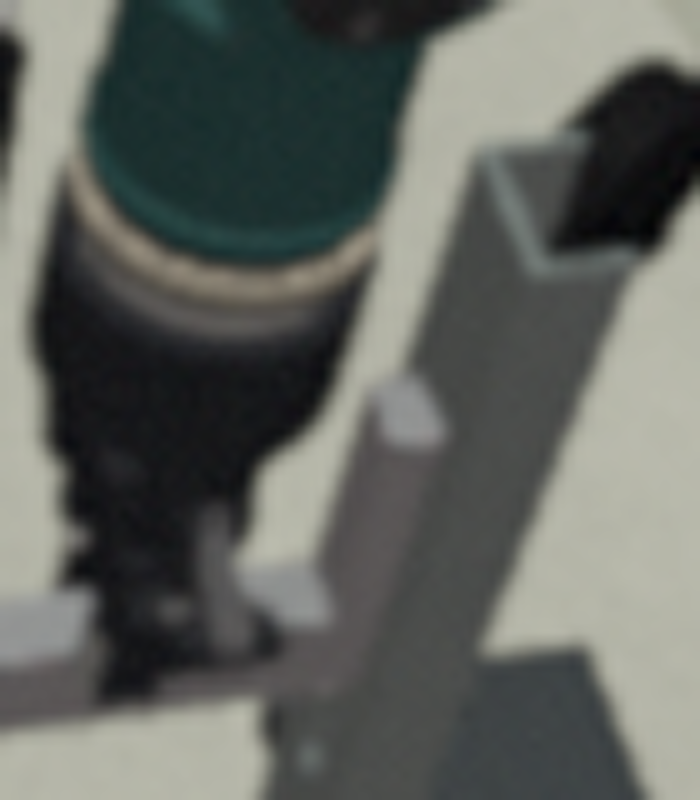

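Emit:
{"method": "carry_out", "body": {
  "commands": [
    [[0, 0, 0, 0, 0.002, 0, 0], [0, 0, 0, 0, 0.004, 0, 0], [0, 0, 0, 0, 0.006, 0, 0], [0, 0, 0, 0, 0.006, 0, 0]]
  ],
  "newtons": 120
}}

```text
clock: 14.9
tool_pos: [0.5757, -0.1711, 0.1099]
eef_rot: [[0.226, -0.003, -0.974], [0.974, 0.001, 0.226], [0.0, -1.0, 0.003]]
force: [-2.0, 0.6, -1.8]
width: 0.017
```

```bash
python3 - <<'E'
from h import *
s=sensors.observe();print(s['tool_pos'],s['clock'],s['force'],s['ft_torque'])
E
```

```text
[ 0.57574647 -0.17105118  0.10989023] 14.9 [-1.98255338  0.63682859 -1.78182468] [ 0.04814059  0.28096662 -0.0645909 ]
```

Emit:
{"method": "carry_out", "body": {
  "commands": [
    [[0, 0, 0, 0, 0.002, 0, 0], [0, 0, 0, 0, 0.003, 0, 0], [0, 0, 0, 0, 0.004, 0, 0], [0, 0, 0, 0, 0.004, 0, 0]]
  ]
}}

```text
clock: 15.4
tool_pos: [0.5757, -0.171, 0.1071]
eef_rot: [[0.226, -0.003, -0.974], [0.974, 0.001, 0.226], [0.0, -1.0, 0.003]]
force: [-5.7, 1.7, 7.9]
width: 0.0174
```

```bash
python3 - <<'E'
from h import *
s=sensors.observe();print(s['tool_pos'],s['clock'],s['force'],s['ft_torque'])
a=capture('side');crop('side',a,(320,165,390,245),10,'s15c')
E
```

```text
[ 0.57573215 -0.17099086  0.1071086 ] 15.4 [-5.71663549  1.71702858  7.91212627] [ 0.14882148  0.64375777 -0.00626252]
```

View pics/s15c.png

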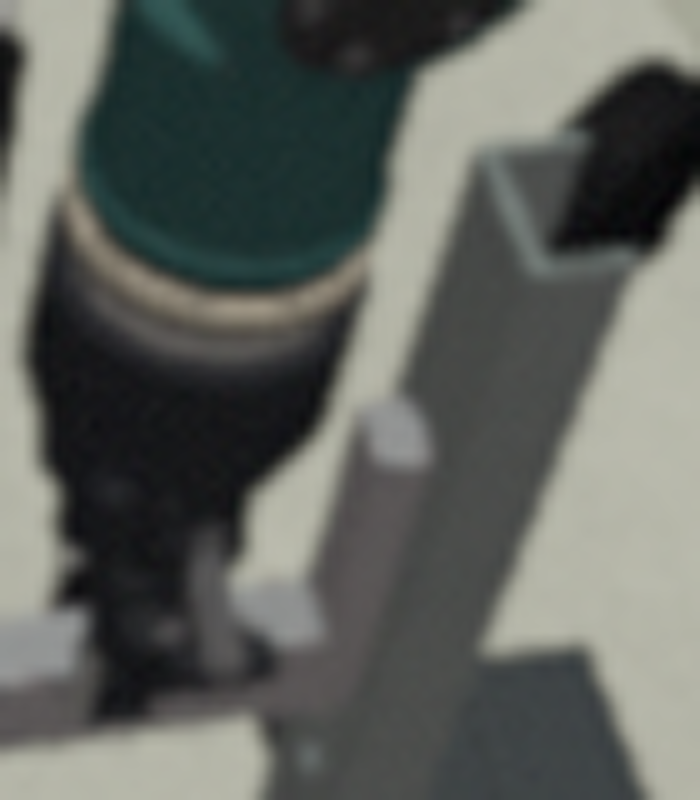

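Emit:
{"method": "carry_out", "body": {
  "commands": [
    [[0, 0, 0, 0, 0.003, 0, 0], [0, 0, 0, 0, 0.005, 0, 0], [0, 0, 0, 0, 0.007, 0, 0], [0, 0, 0, 0, 0.007, 0, 0]]
  ]
}}

```text
clock: 15.95
tool_pos: [0.5757, -0.171, 0.1013]
eef_rot: [[0.227, -0.002, -0.974], [0.974, 0.0, 0.227], [-0.0, -1.0, 0.002]]
force: [-5.5, 0.9, 7.5]
width: 0.0172
```

```bash
python3 - <<'E'
from h import *
s=sensors.observe();print(s['tool_pos'],s['clock'],s['force'],s['ft_torque'])
a=capture('side');crop('side',a,(290,165,390,255),8,'s16c')
E
```

```text
[ 0.57572114 -0.17100837  0.10130526] 15.95 [-5.48724235  0.89627311  7.51891453] [ 0.15124538  0.58585636 -0.03332464]
```

View pics/s16c.png

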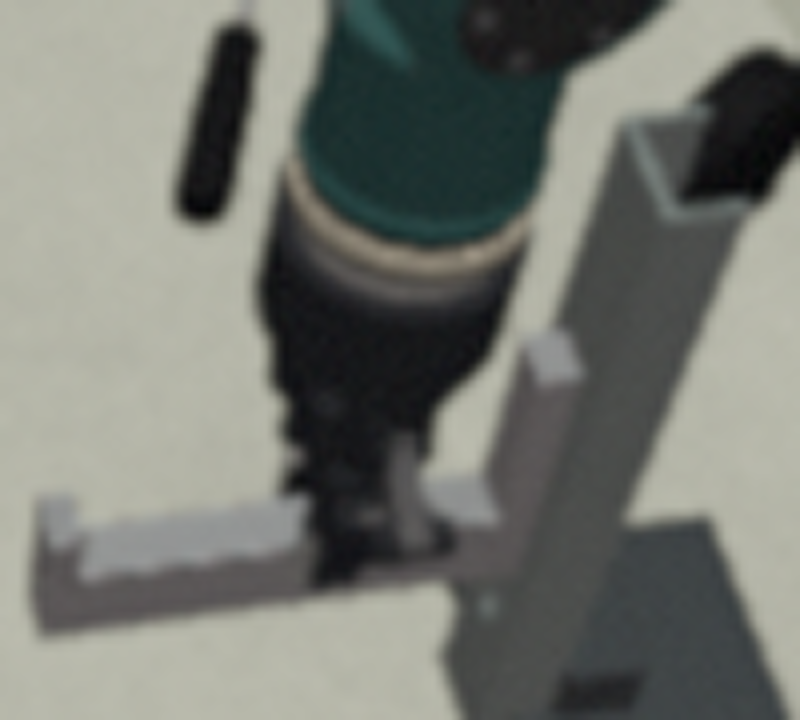

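Emit:
{"method": "carry_out", "body": {
  "commands": [
    [[0, 0, 0, 0, 0.003, 0, 0], [0, 0, 0, 0, 0.006, 0, 0], [0, 0, 0, 0, 0.008, 0, 0], [0, 0, 0, 0, 0.008, 0, 0]]
  ]
}}

```text
clock: 16.5
tool_pos: [0.5756, -0.171, 0.0948]
eef_rot: [[0.227, -0.002, -0.974], [0.974, 0.0, 0.227], [-0.0, -1.0, 0.002]]
force: [-6.7, 1.2, 10.6]
width: 0.0173
```

```bash
python3 - <<'E'
from h import *
s=sensors.observe();print(s['tool_pos'],s['eef_rot'],s['clock'],s['force'],s['ft_torque'])
E
```

```text
[ 0.5756328  -0.17097637  0.09483503] [[ 2.26823855e-01 -2.10552321e-03 -9.73933522e-01]
 [ 9.73935682e-01  1.82238940e-06  2.26824354e-01]
 [-4.75809056e-04 -9.99997783e-01  2.05105755e-03]] 16.5 [-6.68899021  1.21993579 10.57697906] [ 0.16013517  0.67583837 -0.03733301]
```

Emit:
{"method": "carry_out", "body": {
  "commands": [
    [[0, 0, 0, 0, 0.003, 0, 0], [0, 0, 0, 0, 0.005, 0, 0], [0, 0, 0, 0, 0.005, 0, 0]]
  ]
}}

```text
clock: 16.88
tool_pos: [0.5757, -0.1709, 0.0942]
eef_rot: [[0.228, -0.002, -0.974], [0.974, -0.001, 0.228], [-0.001, -1.0, 0.001]]
force: [-12.2, 3.5, 28.3]
width: 0.0173
```

```bash
python3 - <<'E'
from h import *
s=sensors.observe();print(s['tool_pos'],s['clock'],s['force'],s['ft_torque'])
a=capture('side');crop('side',a,(290,165,390,255),8,'s17c')
E
```

```text
[ 0.57568625 -0.17088016  0.09416984] 16.875 [-12.15387472   3.46400007  28.3038144 ] [ 0.45934747  1.63529139 -0.14672667]
```

View pics/s17c.png

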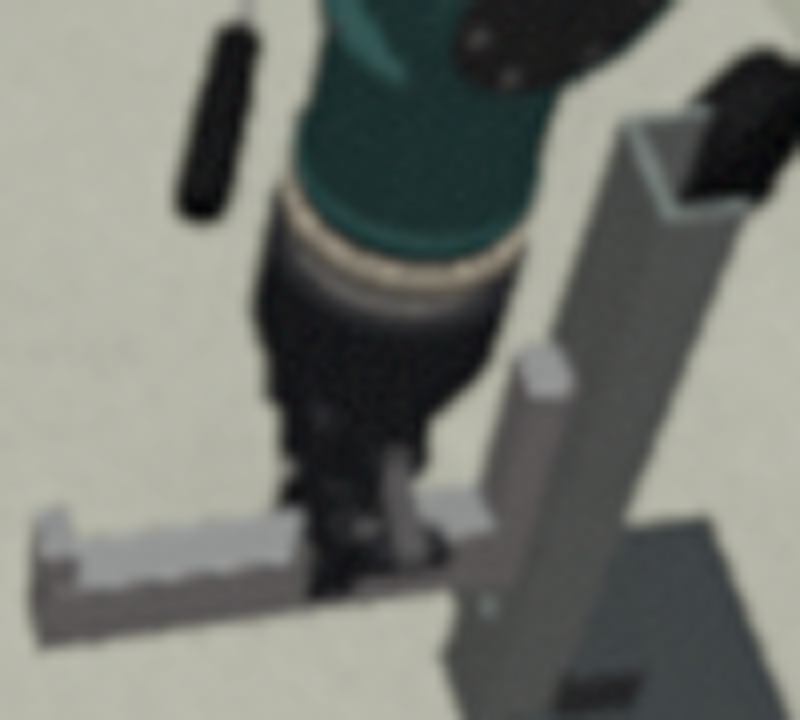

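Emit:
{"method": "carry_out", "body": {
  "commands": [
    [[0, 0, 0, 0, 0.002, 0, 0], [0, 0, 0, 0, 0.001, 0, 0], [0, 0, 0, 0, 0.001, 0, 0.6], [0, 0, 0, 0, 0.001, 0, 0.7], [0, 0, 0, 0, 0.001, 0, 0.7], [0, 0, 0, 0, 0.001, 0, 0.7]]
  ]
}}

```text
clock: 17.68
tool_pos: [0.576, -0.1709, 0.093]
eef_rot: [[0.228, -0.001, -0.974], [0.974, -0.001, 0.228], [-0.001, -1.0, 0.001]]
force: [0.6, -0.0, -0.9]
width: 0.06
```

```bash
python3 - <<'E'
from h import *
s=sensors.observe();print(s['tool_pos'],s['clock'],s['force'],s['ft_torque'],s['width'])
a=capture('side');crop('side',a,(290,165,390,255),8,'s18c')
E
```

```text
[ 0.57598446 -0.17090715  0.09302896] 17.675 [ 0.56883522 -0.01289567 -0.86029574] [-0.04706786  0.02606121 -0.02222486] 0.0599505957649341
```

View pics/s18c.png

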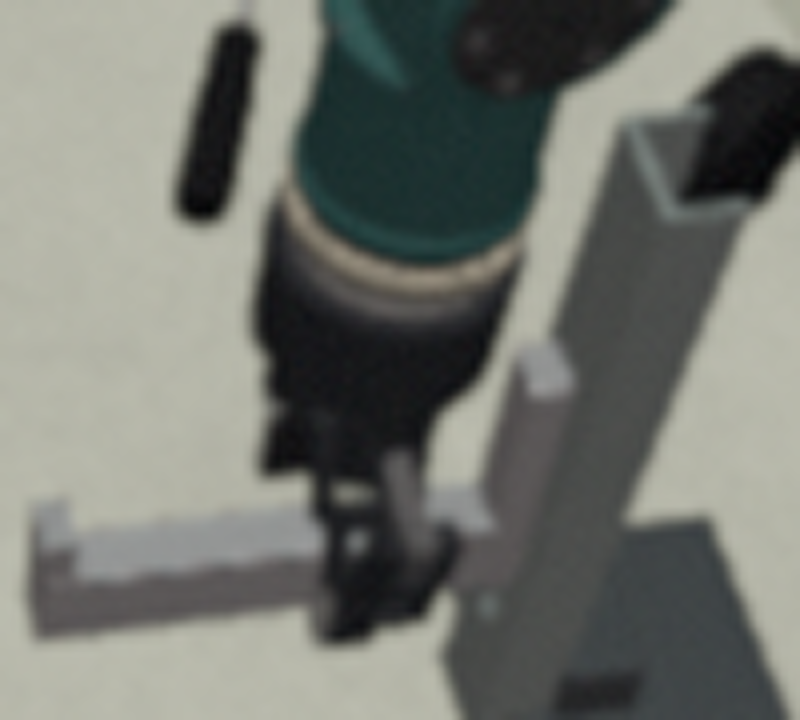

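Emit:
{"method": "carry_out", "body": {
  "commands": [
    [[0, 0, 0, 0, -0.02, 0.003, 0.7], [0, 0, 0, 0, -0.05, 0.004, 0.7], [0, 0, 0, 0, -0.1, 0.004, 0.7], [0, 0, 0, 0, -0.15, 0.02, 0.7], [0, 0, 0, 0, -0.18, 0.05, 0.7], [0, 0, 0, 0, -0.18, 0.09, 0.7], [0, 0, 0, 0, -0.18, 0.12, 0.7], [0, 0, 0, 0, -0.18, 0.12, 0.7]]
  ]
}}

```text
clock: 18.73
tool_pos: [0.4568, -0.143, 0.2743]
eef_rot: [[0.228, -0.001, -0.974], [0.974, -0.002, 0.228], [-0.002, -1.0, 0.001]]
force: [0.5, -0.2, 0.2]
width: 0.0603
```

```bash
python3 - <<'E'
from h import *
s=sensors.observe();print(s['tool_pos'],s['clock'],s['force'],s['width'])
a=capture('side');b=capture('top')
UPp=(.6444,-.187,-.0155);y=-.228
it=[(BR,T(UPp,y,[(0,0,.115)])[0],y,(0,0,255))]
crop('side',a,(290,165,390,255),8,'s19c');over('side',a,(290,165,390,255),8,'o5',it)
crop('top',b,(270,90,370,190),7,'t19c');cv2.imwrite('pics/s19.png',a[...,::-1])
E
```

```text
[ 0.45678618 -0.14303155  0.27432751] 18.725 [ 0.47689399 -0.17704443  0.1569455 ] 0.0602661864411118
```

View pics/s19c.png

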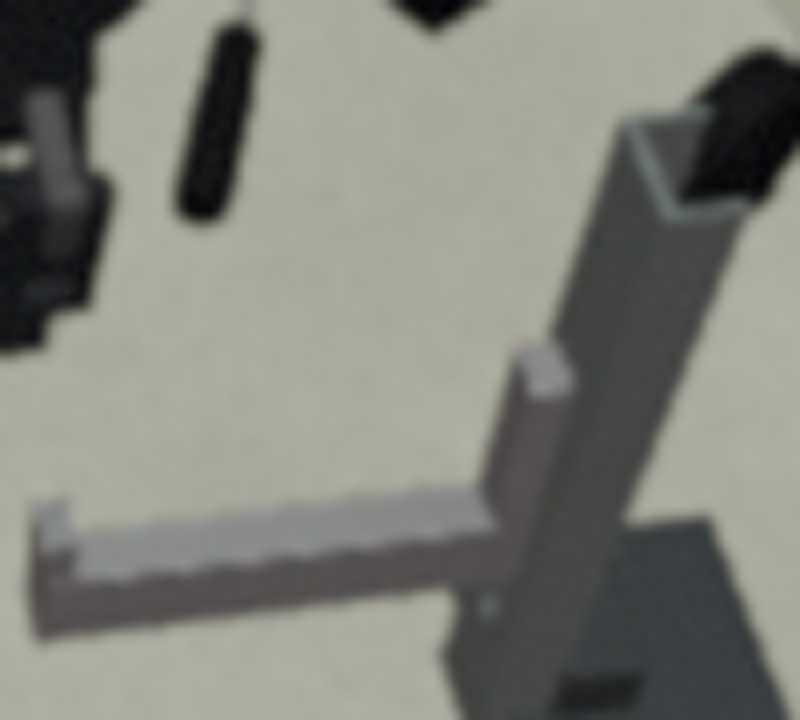

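View pics/o5.png

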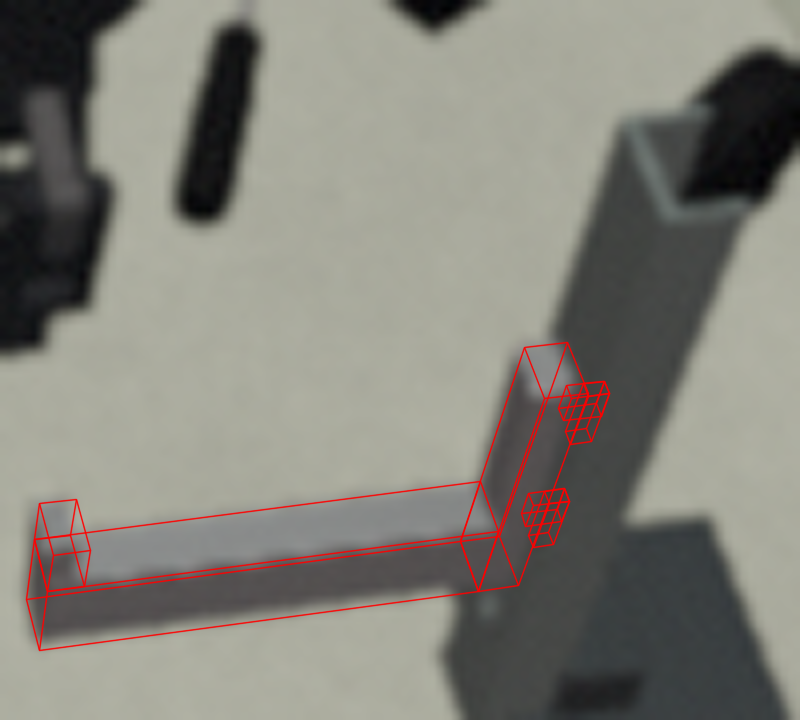

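View pics/t19c.png

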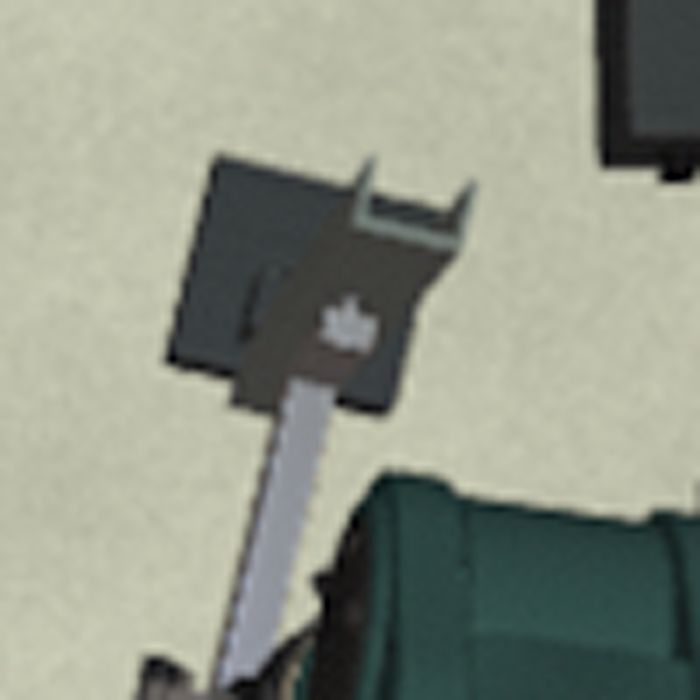

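```bash
python3 - <<'E'
from h import *
b=capture('top');cv2.imwrite('pics/t20.png',b[...,::-1])
E
```

```text
(no output)
```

View pics/t20.png

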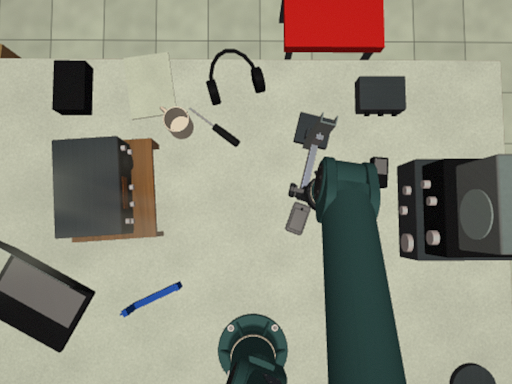

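View pics/s19.png

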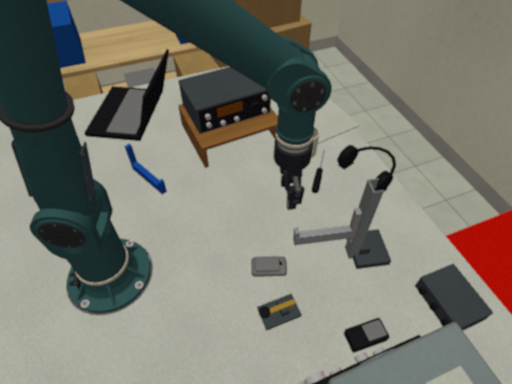

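```bash
python3 - <<'E'
from plant import ctrl,sensors
s=sensors.observe();print(s['clock'],s['force'],abs(s['dq']).max());print(ctrl.job_done())
E
```

```text
18.875 [-0.59812169 -0.70397858  0.05341801] 0.019754569463605254
the job is handed in; nothing more can be done
None
```

The bracket is hanging on the upright with both claws in the top two slots, and I believe it is fully home. The job was handed in at about 18.9 s.

**What I did**
- Drew the grey bracket out from under the stand by its plate, turned it, and stood it upright on the open desk.
- Let go and took it again by its arm. The first arm grip caught only the top edge, so I opened and gripped again deeper.
- Put both claws into the top two slots, pressed down, let go and backed the gripper off.

**What the last checks showed**
- **Catch:** it gave way at a steady wrist force of about 7.5 N over roughly 14 mm. It then stopped hard at 28 N, with the tool no longer moving, which fits home.
- **After letting go:** the plate top stayed at the same image position, and the wrist force was about 0 N.
- **Bystanders:** the mug, screwdriver, mouse and headphones look unmoved in the last pictures. So do the key, microphone and blue look-alike.

**What disagreed**
- **Height of the upright:** my estimates of its origin height differed by a few millimetres. The cameras gave about -13 to -16 mm and the hard stop gave about -18 mm.
- **Descent:** the tool went down about 22 mm, while the slots allow at most 20 mm. The bracket probably slipped or pitched about 2 mm in the grip.
- **Tilt:** the underside of the arm's far end looked about 1 px higher than the model, and I did not resolve whether that is a slight tilt.
- **Home position:** this rests on the force stop and the unchanged picture, because the catch joint itself could not be read.

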